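# Fetch the paperweight from behind the glass canisters

## Task

Clear the three lidded glass canisters onto the wooden side tray, all standing there together, then fetch the marble paperweight from behind them and stand it on the middle of the stack of writing paper; only when it lies there put each canister back upright on the centre of its own cork coaster, the one it stood on at the start (large on the round one, medium on the hexagonal, small on the square). Set every piece down gently, never let it drop or tip a canister over, and leave the coffee mug where it is.

Things in the scene. Friction and masses are not known exactly. Their poses are not given: they have to be found in the camera images.
- canister_large: large glass canister, one rigid piece: round jar, foot 60 mm across, frosted lid 84 mm across (widest), lid top 115 mm above the origin. Blue glass bar knob centred on the lid, 34 mm tall, 20 mm thick along the body's x, 26 (foot) to 40 mm (top) long along y; lift by it. 0.2 to 0.55 kg. Origin: centre of the underside, z up. Starts upright on the round coaster.
- canister_medium: medium glass canister, one rigid piece: round jar, foot 56 mm across, frosted lid 76 mm across (widest), lid top 95 mm above the origin. Blue glass bar knob centred on the lid, 34 mm tall, 20 mm thick along the body's x, 26 (foot) to 40 mm (top) long along y; lift by it. 0.2 to 0.55 kg. Origin: centre of the underside, z up. Starts upright on the hexagonal coaster.
- canister_small: small glass canister, one rigid piece: round jar, foot 52 mm across, frosted lid 68 mm across (widest), lid top 75 mm above the origin. Blue glass bar knob centred on the lid, 34 mm tall, 20 mm thick along the body's x, 26 (foot) to 40 mm (top) long along y; lift by it. 0.2 to 0.55 kg. Origin: centre of the underside, z up. Starts upright on the square coaster.
- paperweight: marble paperweight: round, 56 mm across with upright sides up to 30 mm and a low domed top at 42 mm; 0.24 kg. Origin: centre of the underside, z up. Starts on the desk behind and between the canisters, whose centres stand 80 mm from its own.
- coaster_round: round cork coaster, 94 mm across, 4 mm thick, fixed to the desk; place of the large canister. Origin: centre of the underside (desk level).
- coaster_hex: hexagonal cork coaster, 84 mm across flats, 4 mm thick, fixed to the desk; place of the medium canister. Origin: centre of the underside (desk level).
- coaster_square: square cork coaster, 80 mm wide, 4 mm thick, fixed to the desk; place of the small canister. Origin: centre of the underside (desk level).
- side_tray: long dark wooden tray, fixed, empty at the start, on one side of the desk: 360 mm along its x axis, 140 mm along y, rim 20 mm high and 6 mm thick, inner floor 6 mm above the desk. Three canisters stand in it in a row, 110 mm apart; the lids may overhang the rim. Origin: centre of the underside (desk level).
- paper_stack: stack of plain white writing paper, fixed, on the other side of the desk: 105 mm along its x axis, 148 mm along y, top face 10 mm above the desk. Origin: centre of the underside (desk level).
- mug: white coffee mug between the robot and the canisters, 76 mm across, 85 mm high, handle at its +y side; not to be disturbed. Origin: centre of the underside.

How it is judged (in metres and radians):
On the way, in this order (a step that is already met when the one before it is completed fails the run):
1. all three canisters stand upright in the side tray together (x of canister_large in the frame of side_tray between -0.155 and 0.155 m and y of canister_large in the frame of side_tray between -0.045 and 0.045 m and z of each of canister_large, canister_medium, canister_small in the frame of side_tray below 0.012 m and angle between each of canister_large, canister_medium, canister_small's own z axis and vertical below 0.12 rad and linear speed of each of canister_large, canister_medium, canister_small below 0.05 m/s and x of canister_medium in the frame of side_tray between -0.155 and 0.155 m and y of canister_medium in the frame of side_tray between -0.045 and 0.045 m and x of canister_small in the frame of side_tray between -0.155 and 0.155 m and y of canister_small in the frame of side_tray between -0.045 and 0.045 m), for 0.2 s.
2. the paperweight stands released on the middle of the paper stack while all three canisters are still in the side tray (all of step 1 and horizontal distance between paperweight and paper_stack below 0.015 m and height (world z) of paperweight between 0.007 and 0.014 m and angle between paperweight's own z axis and vertical below 0.1 rad and linear speed of paperweight below 0.02 m/s and angular speed of paperweight below 0.2 rad/s and contact force between paperweight and the fingers below 0.1 N), for 0.2 s.
At the end, for the whole second after the job is handed in: Paperweight upright on the paper stack, centre within 15 mm of the stack's; the large, medium and small canisters upright on the round, hexagonal and square coaster respectively, each centred within 12 mm; all released and at rest; mug within 25 mm of its start (horizontal distance between paperweight and paper_stack below 0.015 m and height (world z) of paperweight between 0.007 and 0.014 m and angle between paperweight's own z axis and vertical below 0.1 rad and linear speed of each of paperweight, canister_large, canister_medium, canister_small below 0.02 m/s and angular speed of each of paperweight, canister_large, canister_medium, canister_small below 0.2 rad/s and contact force between each of paperweight, canister_large, canister_medium, canister_small and the fingers below 0.1 N and horizontal distance between canister_large and coaster_round below 0.012 m and height (world z) of canister_large between 0.001 and 0.008 m and angle between each of canister_large, canister_medium, canister_small's own z axis and vertical below 0.08 rad and horizontal distance between canister_medium and coaster_hex below 0.012 m and height (world z) of canister_medium between 0.001 and 0.008 m and horizontal distance between canister_small and coaster_square below 0.012 m and height (world z) of canister_small between 0.001 and 0.008 m and distance of mug from where it was at the start of the episode below 0.025 m); the robot touches nothing.
It fails at once if a canister is tipped by more than 30 degrees (angle between any of canister_large, canister_medium, canister_small's own z axis and vertical above 0.52 rad).
It fails at once if a canister or the paperweight is dropped or knocked (faster than 0.5 m/s while not held) ((linear speed of canister_large above 0.5 m/s and contact force between canister_large and the fingers below 0.1 N) or (linear speed of canister_medium above 0.5 m/s and contact force between canister_medium and the fingers below 0.1 N) or (linear speed of canister_small above 0.5 m/s and contact force between canister_small and the fingers below 0.1 N) or (linear speed of paperweight above 0.5 m/s and contact force between paperweight and the fingers below 0.1 N)).
It fails at once if the mug is moved by more than 25 mm or tipped (distance of mug from where it was at the start of the episode above 0.025 m or angle between mug's own z axis and vertical above 0.3 rad).
It also fails if it takes over 138 s, if anything falls off the work surface, if the arm or the gripper's body presses on something with over 40 N, if the wrist force passes 120 N, or if a joint passes its speed limit or range.

## Robot

A 6-joint arm with a two-finger parallel gripper is mounted at the origin on the work surface. World frame = base frame: x ahead of the robot, y to its left, z up, the work surface at z = 0. Lengths are in m, angles in degrees, forces in N, time in s.
With the tool pointing down it reaches from about 0.275 to 0.725 m from the base axis. Payload 15.9 kg.
Tool frame: the origin (TCP) lies between the finger pads; the fingertips stand ahead of it and the grasp point (between the pads) lies 8 mm behind it (arm.tip_extent is the z of the fingertips in the tool frame, in m); z points along the fingers, x is the direction in which the jaws open and shut, and the axes are right-handed (so a half turn about z gives the same grasp; the last joint's range is limited). The gripper opens to 85 mm and grips with 20 to 120 N. Pads are 22 mm wide; open, the fingers measure 114 mm over their backs; the gripper's body (76 mm by 85 mm) begins 54 mm behind the grasp point. The pads swing forward as they close: fully open they stand 13 mm farther back than shut.
Start: joints at [0, 12.198, -1.971, 75.831, 0, 90], TCP at [0.5, -0, 0.242] pointing down, gripper open.
Joint ranges: [-170.91, 170.91], [-42.67, 98.43], [-65.05, 77.54], [-120.47, 116.71], [-90, 82.35], [-180, 180]. Speed limits (degrees/s): [108.29, 108.29, 136.94, 147.25, 180, 180].

## Interface

Orientations are given as a 3x3 rotation matrix whose columns are the frame's x, y, z axes.
In Python, from workcell import arm gives the robot as it stands. The module is installed in compiled form; this text tells all that it offers.
- The arm moves only by the tool step_arm, never from a script. Its argument "series" is a list of rows, each an object with "xyz": the shift along the world's x, y, z in mm, a list of three; "angular": the turn, a rotation vector about the world's x, y, z in rad, a list of three; "fingers": the finger opening in mm, from 0 to 85.4. A call has 1 to 5 rows; each row is the pose to reach, as a shift and turn from the pose measured when the call began; what a row does not reach only later rows make up. A row lasts 1/10 s, in which the tool goes at most 50 mm and 8.59 degrees, less where a joint would pass 70% of its speed; a pose out of reach is approached as far as the arm can. A call with a gripper value outside its range is refused whole. The fingers move at their own pace and stop on an object; "newtons" is the grip in N (left out, the last holds). Time passes only in rows, so rows that repeat a pose let the fingers close. It gives the time, the measured TCP pose, the force and the opening at its end, in the units of the state.
- arm.observe(): the state, without advancing time (a new reading comes with each control period).
- arm.read_camera(name): name is "scene" or "side" or "wrist"; returns (picture, depth): 420x560x3 uint8, blue, green, red; 420x560 float32, m along the optical axis (not along the pixel's ray), 0 where there is no reading.
- arm.camera_info(name): a dict with "fx", "fy", "cx", "cy" (pixels), "position" and "rotation" of the camera in the world; the wrist camera has in their place "tool_from_camera" (4x4, takes a point from camera to tool coordinates, whose origin is the TCP and whose axes are the tool frame's). Camera axes: x right, y down, z forward; pixel columns grow to the right and rows downward; lengths in m; the calibration is good to about 2 mm. A picture is of the moment at which its call begins: read the wrist's pose just before it. camera_info takes no time and is no camera call.
- arm.hand_in(): hands the job in, once; it reports no verdict.
The state is a dict: "time_s": time; "joint_positions": joint angles; "qvel": joint speeds; "tau": joint torques, N m; "tool_pos": TCP position; "tool_rot": TCP orientation; "contact_force": force on the tool from outside, world axes, zero at the start; "ft_torque": the same for the moment, N m; "grip_width": opening from 0.0 (shut) to 1.0 (fully open).
Only numpy, scipy, OpenCV 4.12 (cv2) and the standard library are available. Lean on these libraries where they do the work, as an engineer would, in place of code of your own. Each camera call takes 0.05 s, during which the arm holds its last target. There are 200 camera calls.

## Working session

There is one attempt and no reset: what is moved stays moved. The work goes in short steps, Python scripts to look and compute and a tool call to move; the robot and the scene stay as the last step left them, time stands still between calls to the robot, and variables do not carry over. Pictures are saved under pics/ and viewed, about 12 in all and at most 16, crops included, and the job is handed in when it is done.

Besides the shell and the picture viewer there is one more tool, called after "Emit:" as name([rows], argument=value, ...), one row to a line, values as JSON. step_arm: Moves the arm, as the interface text tells. Its arguments: {"type":"object","properties":{"series":{"type":"array","items":{"type":"object","properties":{"xyz":{"type":"array","items":{"type":"number"}},"angular":{"type":"array","items":{"type":"number"}},"fingers":{"type":"number"}}}},"newtons":{"type":"number"}},"required":["series"]}

```bash
mkdir -p pics
cat > h.py <<'E'
import numpy as np, cv2
from workcell import arm
def grab(n,f=None):
    s=arm.observe(); p,d=arm.read_camera(n); c=arm.camera_info(n)
    if n=="wrist":
        T=np.eye(4); T[:3,:3]=s["tool_rot"]; T[:3,3]=s["tool_pos"]; T=T@np.array(c["tool_from_camera"]); R,t=T[:3,:3],T[:3,3]
    else: R,t=np.array(c["rotation"]),np.array(c["position"])
    if f: cv2.imwrite("pics/"+f,p)
    return p,d,c,R,t
def cloud(d,c,R,t):
    v,u=np.mgrid[:d.shape[0],:d.shape[1]]
    P=np.stack([(u-c["cx"])/c["fx"]*d,(v-c["cy"])/c["fy"]*d,d],-1)@R.T+t
    P[d==0]=np.nan; return P
def ray(u,v,z,c,R,t):
    r=R@np.array([(u-c["cx"])/c["fx"],(v-c["cy"])/c["fy"],1]); return t+r*(z-t[2])/r[2]
E
python3 - <<'E'
from h import *
np.set_printoptions(precision=4,suppress=True)
print(arm.observe(), arm.tip_extent)
ims=[]
for n in("scene","side","wrist"):
    p,d,c,R,t=grab(n,n+"0.png"); np.savez(n+"0.npz",p=p,d=d,R=R,t=t,k=[c[k] for k in("fx","fy","cx","cy")]); print(n,t,R.ravel(),c["fx"],(d>0).mean())
E
```

```text
{'time_s': 0.0, 'joint_positions': array([-0.0005, 12.2258, -2.0073, 75.8279,  0.0002, 89.9979]), 'qvel': array([-0.0749, -0.0937,  0.0161,  0.0427,  0.06  , -0.0543]), 'tau': array([ -0.0014, -68.6184,  48.7125,   0.0175,  -0.0002,  -0.0001]), 'tool_pos': array([ 0.4997, -0.    ,  0.2418]), 'tool_rot': array([[ 1.    ,  0.    , -0.0011],
       [ 0.    , -1.    ,  0.    ],
       [-0.0011, -0.    , -1.    ]]), 'contact_force': array([ 0.2556, -0.8092,  1.0714]), 'ft_torque': array([-0.0111,  0.0588, -0.0043]), 'grip_width': 0.9995612284668964} 0.011
scene [ 0.8325 -0.5596  1.004 ] [ 0.8889  0.3838 -0.25    0.458  -0.7527  0.4729 -0.0067 -0.5349 -0.8449] 501.626638298784 0.9959906462585034
side [ 0.4844 -0.9458  0.6956] [ 0.9986 -0.0138  0.0516 -0.0504 -0.5633  0.8247  0.0177 -0.8262 -0.5632] 513.3433304503171 0.9959991496598639
wrist [0.4996 0.0804 0.3729] [ 1.      0.0004 -0.0011  0.     -0.9504 -0.311  -0.0012  0.311  -0.9504] 309.67205991176775 0.9961479591836735
```

View pics/scene0.png

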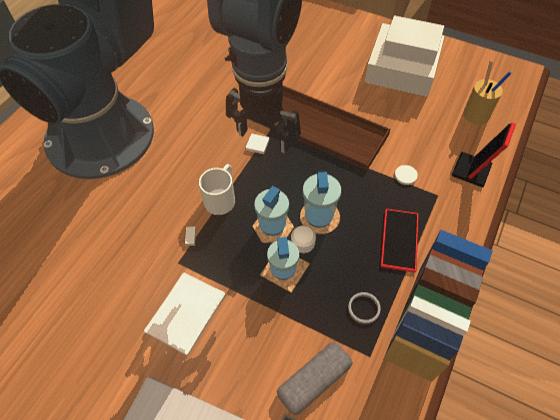

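View pics/side0.png

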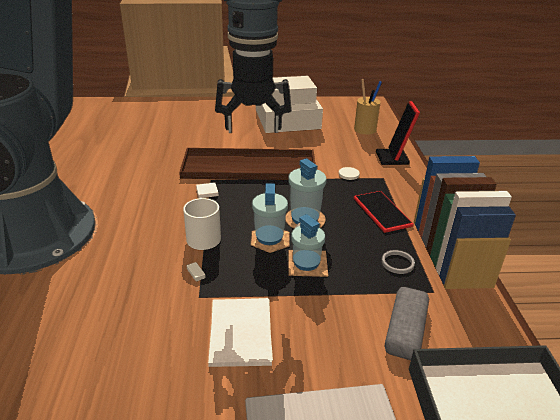

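View pics/wrist0.png

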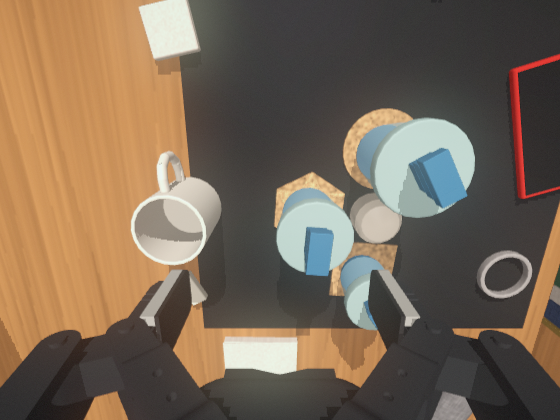

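Scene picture: canisters around (270,215) medium, (320,195) large, (284,260) small; paperweight (303,238), paper (185,312), tray (330,130), mug (218,190). Now the measurement by depth clouds and plane fits.

Run:
```python
from h import *
np.set_printoptions(precision=4,suppress=True)
W={}
for n in("scene","side","wrist"):
    q=np.load(n+"0.npz"); k=dict(zip(("fx","fy","cx","cy"),q["k"])); P=cloud(q["d"],k,q["R"],q["t"]); hsv=cv2.cvtColor(q["p"],cv2.COLOR_BGR2HSV).astype(int)
    W[n]=(P,hsv)
    x,y,z=P[...,0],P[...,1],P[...,2]
    H,S,V=hsv[...,0],hsv[...,1],hsv[...,2]
    roi=(x>.3)&(x<.75)&(y>-.2)&(y<.2)
    desk=(V<50)&(abs(z)<.02)&roi; print(n,"mat z",np.median(z[desk]))
    m=((H>98)&(H<115)&(S>120)&(V>60)&roi&(z>.08)).astype(np.uint8)
    N,L,st,ce=cv2.connectedComponentsWithStats(m)
    for i in range(1,N):
        if st[i,4]<40: continue
        Q=P[L==i]; zt=np.percentile(Q[:,2],95); T=Q[abs(Q[:,2]-zt)<.003]
        r=cv2.minAreaRect((T[:,:2]*1000).astype(np.float32)); print(" knob",ce[i],st[i,4],"ztop",zt,"med",np.median(T,0),"rect",np.array(r[0]),r[1],r[2],len(T))
    for nm,h in(("L",.119),("M",.099),("S",.079)):
        m=((abs(z-h)<.003)&(H>75)&(H<105)&(S<110)&roi).astype(np.uint8); N,L,st,ce=cv2.connectedComponentsWithStats(m)
        if N<2: continue
        i=1+st[1:,4].argmax(); T=P[L==i][:,:2]*1000
        (cx,cy),r=cv2.minEnclosingCircle(T.astype(np.float32)); print(" lid",nm,ce[i],st[i,4],cx,cy,2*r)
    for nm,sel in(("paper",(abs(z-.01)<.004)&(S<60)&(V>120)&(y<-.12)&(x<.6)&(x>.25)),("tray",(z>.016)&(z<.024)&(y>.12)&(y<.5)&(x>.2)&(x<.75)),("pwt",(z>.025)&(z<.046)&(S<90)&(V>110)&(x>.45)&(x<.62)&(y>-.1)&(y<.1)),("mug",(z>.08)&(z<.09)&(S<60)&(V>100)&(x>.3)&(x<.48)&(y>-.1)&(y<.15))):
        m=sel.astype(np.uint8); N,L,st,ce=cv2.connectedComponentsWithStats(m,connectivity=8)
        for i in [1+a for a in st[1:,4].argsort()[::-1][:2]]if N>1 else[]:
            Q=P[L==i]; 
            r=cv2.minAreaRect((Q[:,:2]*1000).astype(np.float32)); print(" ",nm,ce[i],st[i,4],"z",np.median(Q[:,2]),Q[:,2].max(),"rect",r)
```

```text
scene mat z -0.0005536478482585094
 knob [322.4385 179.6692] 130 ztop 0.15451132089083297 med [0.6203 0.0264 0.1526] rect [620.0165  26.6389] (18.172557830810547, 40.8927001953125) 28.388248443603516 69
 knob [270.7778 194.1282] 117 ztop 0.13427281719287568 med [ 0.5339 -0.0441  0.1326] rect [534.0468 -42.4176] (36.63304901123047, 17.25746726989746) 87.49592590332031 76
 knob [282.6897 245.7862] 145 ztop 0.1141465979696202 med [ 0.6069 -0.1308  0.1124] rect [ 607.1226 -130.4276] (18.32560157775879, 36.556236267089844) 33.78925704956055 93
 lid L [321.4444 192.8889] 9 624.8504638671875 16.761253356933594 14.90689754486084
 lid M [269. 207.] 3 534.63623046875 -53.688270568847656 5.3041605949401855
 lid S [316.7742 211.5161] 31 625.1129150390625 -1.6833640336990356 41.09544372558594
  paper [187.5722 310.8399] 2873 z 0.00963941170915883 0.013966065892183632 rect ((470.7627868652344, -312.558837890625), (147.6633758544922, 107.39002227783203), 89.98883819580078)
  paper [155.7119 401.7797] 59 z 0.013044942018633043 0.013991741263913782 rect ((526.2590942382812, -490.6086730957031), (34.4
[... 3819 characters left out ...]
291.6236] 271 z 0.011086932748324563 0.012888602337536414 rect ((380.9046630859375, -148.84666442871094), (20.801607131958008, 42.54018020629883), 28.013521194458008)
  pwt [370.9418 220.8827] 1134 z 0.03810869365773756 0.04333105822670541 rect ((603.658203125, -44.565589904785156), (55.78668212890625, 32.48673629760742), 89.28392028808594)
  pwt [365.2047 145.4678] 171 z 0.036415543597505484 0.04598503435241191 rect ((593.6635131835938, 42.9994010925293), (54.74347686767578, 14.825715065002441), 65.68621826171875)
  mug [167.6065 229.1036] 1052 z 0.08396459551952032 0.0863842425606649 rect ((388.1921081542969, -34.888145446777344), (74.97724151611328, 74.86009979248047), 1.0057435035705566)
```

Emit:
step_arm([
  {"xyz": [50,12,0],"angular": [0,0,0.14],"fingers": 48},
  {"xyz": [95,22,-10],"angular": [0,0,0.28],"fingers": 48},
  {"xyz": [119,29,-30],"angular": [0,0,0.42],"fingers": 48},
  {"xyz": [119,29,-45],"angular": [0,0,0.53],"fingers": 48},
  {"xyz": [119,29,-45],"angular": [0,0,0.53],"fingers": 48},
], newtons=50)

```text
time_s: 0.65
tool_pos: [0.6179, 0.0292, 0.1941]
tool_rot: [[0.862, 0.507, -0.005], [0.507, -0.862, -0.001], [-0.005, -0.002, -1.0]]
contact_force: [-0.1, -0.2, 0.7]
grip_width: 0.566
```

```bash
cat >> h.py <<'E'
np.set_printoptions(precision=4,suppress=True)
def knob(h,f=None,near=.06):
    """blue knob top at height h, near TCP, by wrist camera"""
    s=arm.observe(); p,d,c,R,t=grab("wrist",f); P=cloud(d,c,R,t); hsv=cv2.cvtColor(p,cv2.COLOR_BGR2HSV).astype(int)
    m=(hsv[...,0]>98)&(hsv[...,0]<115)&(hsv[...,1]>110)&(abs(P[...,2]-h)<.004)&(np.hypot(P[...,0]-s["tool_pos"][0],P[...,1]-s["tool_pos"][1])<near)
    r=cv2.minAreaRect((P[m][:,:2]*1000).astype(np.float32)); print("tcp",s["tool_pos"]*1000,"yaw",np.degrees(np.arctan2(s["tool_rot"][1,0],s["tool_rot"][0,0])),"knob",r,m.sum(),"t",s["time_s"],arm.tip_extent,s["grip_width"])
E
python3 -c "
from h import *
knob(.153,'w1.png')"
```

```text
tcp [617.899   29.1558 194.0742] yaw 30.49469430304354 knob ((619.0916137695312, 32.65813446044922), (19.132755279541016, 39.374671936035156), 31.640329360961914) 1871 t 0.65 0.011 0.5656972013395114
```

Emit:
step_arm([
  {"xyz": [1,1,-25],"fingers": 48},
  {"xyz": [1,1,-50],"fingers": 48},
  {"xyz": [1,1,-59],"fingers": 48},
  {"xyz": [1,1,-59],"fingers": 20},
  {"xyz": [1,1,-59],"fingers": 10},
])

```text
$.series[0]: bad value
```

Emit:
step_arm([
  {"xyz": [0,0,0],"fingers": 10},
  {"xyz": [0,0,0],"fingers": 10},
  {"xyz": [0,0,0],"fingers": 10},
])

```text
$.series[0]: bad value
```

```bash
python3 -c "
from h import *
knob(.153,'w2.png',.1)"
```

```text
tcp [618.0427  29.0156 195.9408] yaw 30.237180849673813 knob ((619.2855834960938, 32.957157135009766), (19.301403045654297, 39.47158432006836), 29.946012496948242) 1829 t 0.7 0.011 0.5611633715828602
```

View pics/w2.png

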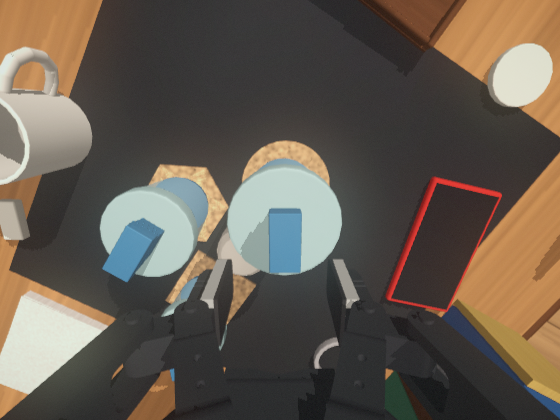

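The calls were refused (angular is needed); the picture shows the large knob at (285,240), centred between the finger pads at (218,280) and (345,280).

Emit:
step_arm([
  {"xyz": [1,1,-25],"angular": [0,0,0],"fingers": 48},
  {"xyz": [1,1,-50],"angular": [0,0,0],"fingers": 48},
  {"xyz": [1,1,-61],"angular": [0,0,0],"fingers": 48},
  {"xyz": [1,1,-61],"angular": [0,0,0],"fingers": 30},
  {"xyz": [1,1,-61],"angular": [0,0,0],"fingers": 10},
])

```text
time_s: 1.25
tool_pos: [0.6198, 0.0299, 0.1378]
tool_rot: [[0.865, 0.502, 0.0], [0.502, -0.865, -0.0], [-0.0, 0.0, -1.0]]
contact_force: [-1.0, -0.4, 4.8]
grip_width: 0.229
```

Emit:
step_arm([
  {"xyz": [0,0,0],"angular": [0,0,0],"fingers": 10},
  {"xyz": [0,0,0],"angular": [0,0,0],"fingers": 10},
  {"xyz": [0,0,0],"angular": [0,0,0],"fingers": 10},
])

```text
time_s: 1.55
tool_pos: [0.6199, 0.0299, 0.1381]
tool_rot: [[0.865, 0.501, 0.001], [0.501, -0.865, -0.0], [0.0, 0.001, -1.0]]
contact_force: [-0.3, -0.7, -4.4]
grip_width: 0.224
```

```bash
python3 -c "
from h import *
knob(.153,'w3.png',.1)
print(arm.observe()['contact_force'])"
```

```text
tcp [619.855   29.8533 138.1435] yaw 30.09622520691853 knob ((618.5879516601562, 32.164756774902344), (19.65053939819336, 40.43357849121094), 29.795852661132812) 3600 t 1.55 0.011 0.22390045321582994
[ 0.5308  0.2366 -4.7576]
```

Emit:
step_arm([
  {"xyz": [0,0,10],"angular": [0,0,0],"fingers": 10},
  {"xyz": [0,5,30],"angular": [0,0,0],"fingers": 10},
  {"xyz": [0,25,50],"angular": [0,0,0],"fingers": 10},
  {"xyz": [-3,60,55],"angular": [0,0,0],"fingers": 10},
  {"xyz": [-6,95,55],"angular": [0,0,0],"fingers": 10},
])

```text
time_s: 2.1
tool_pos: [0.6144, 0.1257, 0.1951]
tool_rot: [[0.866, 0.5, 0.003], [0.5, -0.866, 0.0], [0.003, 0.001, -1.0]]
contact_force: [0.7, 0.1, -5.0]
grip_width: 0.224
```

Emit:
step_arm([
  {"xyz": [-2,35,0],"angular": [0,0,0],"fingers": 10},
  {"xyz": [-4,70,0],"angular": [0,0,0],"fingers": 10},
  {"xyz": [-7,105,0],"angular": [0,0,0],"fingers": 10},
  {"xyz": [-10,130,0],"angular": [0,0,0],"fingers": 10},
  {"xyz": [-12,140,0],"angular": [0,0,0],"fingers": 10},
])

```text
time_s: 2.6
tool_pos: [0.6018, 0.2681, 0.1955]
tool_rot: [[0.865, 0.502, 0.003], [0.502, -0.865, 0.001], [0.003, 0.001, -1.0]]
contact_force: [0.1, -0.8, -4.2]
grip_width: 0.222
```

```bash
cat > tray.py <<'E'
from h import *
import sys
s=arm.observe(); print(s["tool_pos"]*1000,s["grip_width"],s["contact_force"],s["time_s"])
for n in("wrist","scene","side"):
    p,d,c,R,t=grab(n,n+sys.argv[1]); P=cloud(d,c,R,t); x,y,z=P[...,0],P[...,1],P[...,2]
    hsv=cv2.cvtColor(p,cv2.COLOR_BGR2HSV)
    m=(z>.002)&(z<.024)&(y>.15)&(y<.45)&(x>.25)&(x<.72)&(hsv[...,1]>60)&(hsv[...,2]<110)
    m=cv2.morphologyEx(m.astype(np.uint8),cv2.MORPH_OPEN,np.ones((3,3)))
    N,L,st,ce=cv2.connectedComponentsWithStats(m); 
    if N<2: continue
    i=1+st[1:,4].argmax(); Q=P[L==i]; print(n,st[i],cv2.minAreaRect((Q[:,:2]*1000).astype(np.float32)))
    T=Q[(Q[:,2]>.016)]; 
    if len(T)>20: print("  rim",cv2.minAreaRect((T[:,:2]*1000).astype(np.float32)),np.median(Q[Q[:,2]<.012][:,2]))
E
python3 tray.py t1.png
```

```text
[601.849  268.0756 195.4823] 0.22209324105442338 [ 0.061  -0.8177 -4.2132] 2.6
wrist [ 113    0  263  206 6283] ((532.5943603515625, 343.7560729980469), (58.88525390625, 284.59173583984375), 78.62588500976562)
  rim ((550.8316650390625, 350.523193359375), (55.902366638183594, 255.57566833496094), 74.1886215209961) 0.005506031101939535
scene [ 245   82  130   88 3549] ((491.97357177734375, 284.9205017089844), (147.3239288330078, 361.35894775390625), 86.64276885986328)
  rim ((492.37322998046875, 285.0173034667969), (144.83224487304688, 357.3442687988281), 87.08935546875) 0.004953218455743591
side [ 180  148  137   32 3813] ((491.47686767578125, 287.51788330078125), (149.96194458007812, 359.1147155761719), 87.00589752197266)
  rim ((491.407958984375, 287.208984375), (149.7630157470703, 359.05084228515625), 86.73738098144531) 0.006520989358357654
```

View pics/wristt1.png

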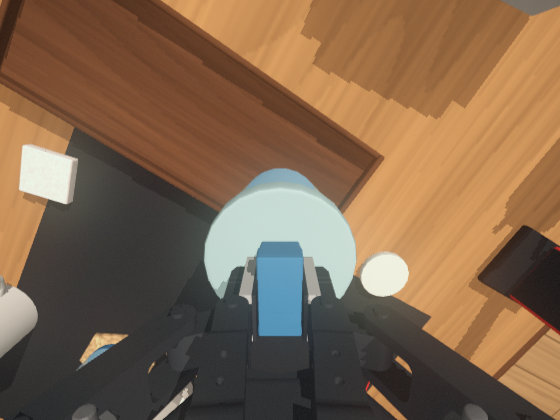

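The held jar hangs upright, knob at (280,290); the tray ends at about (380,158). Tray centre is about (492,288), so I go to slot (602,283).

Emit:
step_arm([
  {"xyz": [0,13,0],"angular": [0,0,0],"fingers": 10},
  {"xyz": [0,15,-20],"angular": [0,0,0],"fingers": 10},
  {"xyz": [0,15,-40],"angular": [0,0,0],"fingers": 10},
  {"xyz": [0,15,-50],"angular": [0,0,0],"fingers": 10},
  {"xyz": [0,15,-53],"angular": [0,0,0],"fingers": 10},
])

```text
time_s: 3.25
tool_pos: [0.602, 0.2799, 0.1415]
tool_rot: [[0.866, 0.5, 0.001], [0.5, -0.866, -0.001], [0.001, 0.001, -1.0]]
contact_force: [0.8, 0.0, -5.3]
grip_width: 0.222
```

Emit:
step_arm([
  {"xyz": [0,0,0],"angular": [0,0,0],"fingers": 10},
  {"xyz": [0,0,0],"angular": [0,0,0],"fingers": 10},
])

```text
time_s: 3.45
tool_pos: [0.6024, 0.2798, 0.1424]
tool_rot: [[0.866, 0.5, 0.002], [0.5, -0.866, -0.001], [0.002, 0.002, -1.0]]
contact_force: [0.1, -0.3, -5.0]
grip_width: 0.222
```

Emit:
step_arm([
  {"xyz": [0,0,-1],"angular": [0,0,0],"fingers": 10},
  {"xyz": [0,0,-2],"angular": [0,0,0],"fingers": 10},
  {"xyz": [0,0,-2.5],"angular": [0,0,0],"fingers": 10},
  {"xyz": [0,0,-2.5],"angular": [0,0,0],"fingers": 10},
])

```text
time_s: 3.85
tool_pos: [0.6025, 0.2798, 0.1399]
tool_rot: [[0.866, 0.5, 0.002], [0.5, -0.866, -0.0], [0.002, 0.002, -1.0]]
contact_force: [0.4, -0.4, -5.5]
grip_width: 0.224
```

Emit:
step_arm([
  {"xyz": [0,0,-1],"angular": [0,0,0],"fingers": 10},
  {"xyz": [0,0,-1],"angular": [0,0,0],"fingers": 10},
])

```text
time_s: 4.05
tool_pos: [0.6028, 0.28, 0.1398]
tool_rot: [[0.866, 0.5, 0.004], [0.5, -0.866, 0.0], [0.003, 0.002, -1.0]]
contact_force: [-1.5, -0.9, 4.3]
grip_width: 0.222
```

Emit:
step_arm([
  {"xyz": [0,0,-1],"angular": [0,0,0],"fingers": 10},
  {"xyz": [0,0,-1],"angular": [0,0,0],"fingers": 10},
])

```text
time_s: 4.25
tool_pos: [0.6029, 0.28, 0.1397]
tool_rot: [[0.866, 0.5, 0.005], [0.5, -0.866, 0.0], [0.004, 0.002, -1.0]]
contact_force: [-1.8, -1.9, 7.6]
grip_width: 0.228
```

Emit:
step_arm([
  {"xyz": [0,0,0],"angular": [0,0,0],"fingers": 48},
  {"xyz": [0,0,0],"angular": [0,0,0],"fingers": 48},
  {"xyz": [0,0,15],"angular": [0,0,0],"fingers": 48},
  {"xyz": [0,0,45],"angular": [0,0,0],"fingers": 48},
  {"xyz": [-5,-20,55],"angular": [0,0,0],"fingers": 48},
])

```text
time_s: 4.75
tool_pos: [0.5988, 0.2618, 0.1971]
tool_rot: [[0.865, 0.502, 0.007], [0.502, -0.865, 0.002], [0.008, 0.002, -1.0]]
contact_force: [1.8, 0.5, 0.4]
grip_width: 0.56
```

Emit:
step_arm([
  {"xyz": [-8,-45,0],"angular": [0,0,-0.12],"fingers": 48},
  {"xyz": [-16,-90,0],"angular": [0,0,-0.25],"fingers": 48},
  {"xyz": [-26,-135,0],"angular": [0,0,-0.38],"fingers": 48},
  {"xyz": [-35,-180,0],"angular": [0,0,-0.5],"fingers": 48},
  {"xyz": [-45,-220,0],"angular": [0,0,-0.58],"fingers": 48},
])

```text
time_s: 5.25
tool_pos: [0.5533, 0.0399, 0.1973]
tool_rot: [[0.998, -0.06, 0.008], [-0.06, -0.998, -0.002], [0.008, 0.002, -1.0]]
contact_force: [1.1, 0.9, 0.0]
grip_width: 0.561
```

```bash
python3 -c "
from h import *
s=arm.observe();print(s['tool_pos']*1000,s['time_s'],s['contact_force'],s['grip_width'])
p,d,c,R,t=grab('wrist','w4.png')
P=cloud(d,c,R,t);x,y,z=P[...,0],P[...,1],P[...,2]
hsv=cv2.cvtColor(p,cv2.COLOR_BGR2HSV).astype(int)
for h in(.133,.113):
  m=(hsv[...,0]>98)&(hsv[...,0]<115)&(hsv[...,1]>110)&(abs(z-h)<.004)&(y<.05)
  print(h,m.sum(),cv2.minAreaRect((P[m][:,:2]*1000).astype(np.float32)) if m.sum()>20 else '')
p,d,c,R,t=grab('side','s4.png');P=cloud(d,c,R,t);x,y,z=P[...,0],P[...,1],P[...,2];hsv=cv2.cvtColor(p,cv2.COLOR_BGR2HSV).astype(int)
m=(hsv[...,0]>98)&(hsv[...,0]<115)&(hsv[...,1]>110)&(abs(z-.155)<.004)&(y>.2)
print('L in tray',m.sum(),cv2.minAreaRect((P[m][:,:2]*1000).astype(np.float32)) if m.sum()>20 else '')
"
```

```text
[553.2972  39.8687 197.3271] 5.25 [1.0935 0.9493 0.0437] 0.5613402427956662
0.133 1148 ((533.4739379882812, -37.66844940185547), (40.791114807128906, 19.484819412231445), 85.99276733398438)
0.113 73 ((534.16357421875, -22.017141342163086), (1.4895005226135254, 17.953243255615234), 87.68293762207031)
L in tray 21 ((740.2359008789062, 398.2655334472656), (386.9989929199219, 23.071609497070312), 43.530757904052734)
```

View pics/w4.png

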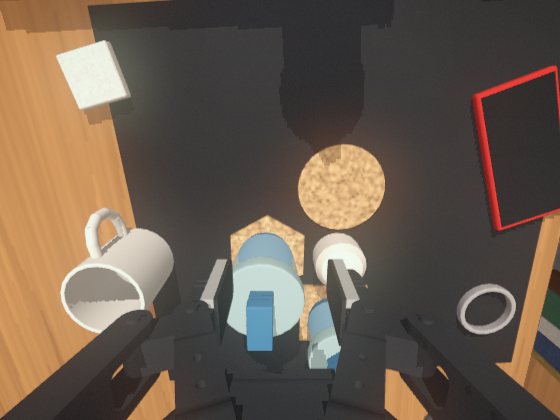

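Medium knob at (260,320), the round coaster free at (342,187). I also cancel the small 0.008 tilt.

Emit:
step_arm([
  {"xyz": [-10,-40,0],"angular": [0.002,0.008,0],"fingers": 48},
  {"xyz": [-20,-79,0],"angular": [0.002,0.008,0],"fingers": 48},
  {"xyz": [-20,-79,-30],"angular": [0.002,0.008,-0.005],"fingers": 48},
  {"xyz": [-20,-79,-60],"angular": [0.002,0.008,-0.005],"fingers": 48},
  {"xyz": [-20,-79,-80],"angular": [0.002,0.008,-0.005],"fingers": 48},
])

```text
time_s: 5.85
tool_pos: [0.5326, -0.0411, 0.1161]
tool_rot: [[0.998, -0.066, -0.001], [-0.066, -0.998, -0.001], [-0.001, 0.001, -1.0]]
contact_force: [-0.1, -0.0, -0.2]
grip_width: 0.559
```

Emit:
step_arm([
  {"xyz": [0,0,0],"angular": [0,0,0],"fingers": 10},
  {"xyz": [0,0,0],"angular": [0,0,0],"fingers": 10},
  {"xyz": [0,0,0],"angular": [0,0,0],"fingers": 10},
  {"xyz": [0,0,0],"angular": [0,0,0],"fingers": 10},
])

```text
time_s: 6.25
tool_pos: [0.5332, -0.041, 0.117]
tool_rot: [[0.998, -0.066, 0.001], [-0.066, -0.998, -0.001], [0.001, 0.001, -1.0]]
contact_force: [0.9, 0.0, -3.9]
grip_width: 0.221
```

```bash
python3 -c "
from h import *
knob(.133,'w5.png',.1)
print(arm.observe()['contact_force'],arm.observe()['tool_rot'][:,2])"
```

```text
tcp [533.1851 -40.9768 117.0382] yaw -3.785854645878538 knob ((533.085693359375, -37.78165054321289), (40.99857711791992, 19.45870590209961), 86.21216583251953) 3726 t 6.25 0.011 0.22108725028483958
[ 0.4454 -0.055  -3.4116] [ 0.0004 -0.001  -1.    ]
```

Emit:
step_arm([
  {"xyz": [0,0,10],"angular": [0,0,0],"fingers": 10},
  {"xyz": [0,5,30],"angular": [0,0,0],"fingers": 10},
  {"xyz": [-2,25,50],"angular": [0,0,0],"fingers": 10},
  {"xyz": [-6,60,55],"angular": [0,0,0],"fingers": 10},
  {"xyz": [-12,100,55],"angular": [0,0,0],"fingers": 10},
])

```text
time_s: 6.8
tool_pos: [0.5219, 0.0596, 0.1741]
tool_rot: [[0.998, -0.068, 0.003], [-0.068, -0.998, -0.001], [0.004, 0.001, -1.0]]
contact_force: [0.1, 0.2, -4.1]
grip_width: 0.223
```

Emit:
step_arm([
  {"xyz": [-5,40,0],"angular": [0,0,0],"fingers": 10},
  {"xyz": [-10,80,0],"angular": [0,0,0],"fingers": 10},
  {"xyz": [-15,120,0],"angular": [0,0,0],"fingers": 10},
  {"xyz": [-20,160,0],"angular": [0,0,0],"fingers": 10},
  {"xyz": [-25,190,0],"angular": [0,0,0],"fingers": 10},
])

```text
time_s: 7.3
tool_pos: [0.4966, 0.252, 0.1753]
tool_rot: [[0.998, -0.067, 0.005], [-0.067, -0.998, 0.0], [0.005, -0.0, -1.0]]
contact_force: [0.6, -1.2, -3.3]
grip_width: 0.225
```

Emit:
step_arm([
  {"xyz": [-4,25,0],"angular": [0,0.005,0],"fingers": 10},
  {"xyz": [-4,35,-10],"angular": [0,0.005,0],"fingers": 10},
  {"xyz": [-4,35,-35],"angular": [0,0.005,0],"fingers": 10},
  {"xyz": [-4,35,-50],"angular": [0,0.005,0],"fingers": 10},
  {"xyz": [-4,35,-53],"angular": [0,0.005,0],"fingers": 10},
])

```text
time_s: 7.8
tool_pos: [0.4918, 0.2861, 0.1208]
tool_rot: [[0.998, -0.067, -0.003], [-0.067, -0.998, -0.001], [-0.003, 0.002, -1.0]]
contact_force: [-0.2, -0.9, -3.2]
grip_width: 0.219
```

Emit:
step_arm([
  {"xyz": [0,0,-1],"angular": [0,0,0],"fingers": 10},
  {"xyz": [0,0,-2],"angular": [0,0,0],"fingers": 10},
  {"xyz": [0,0,-2],"angular": [0,0,0],"fingers": 10},
])

```text
time_s: 8.1
tool_pos: [0.4923, 0.2861, 0.1195]
tool_rot: [[0.998, -0.067, -0.002], [-0.067, -0.998, -0.001], [-0.002, 0.001, -1.0]]
contact_force: [-0.6, 0.1, -2.6]
grip_width: 0.225
```

Emit:
step_arm([
  {"xyz": [0,0,-1],"angular": [0,0,0],"fingers": 10},
  {"xyz": [0,0,-1],"angular": [0,0,0],"fingers": 10},
])

```text
time_s: 8.3
tool_pos: [0.4925, 0.2861, 0.1189]
tool_rot: [[0.998, -0.067, -0.001], [-0.067, -0.998, -0.001], [-0.001, 0.001, -1.0]]
contact_force: [-0.4, -0.3, -3.4]
grip_width: 0.225
```

Emit:
step_arm([
  {"xyz": [0,0,-1],"angular": [0,0,0],"fingers": 10},
  {"xyz": [0,0,-1],"angular": [0,0,0],"fingers": 10},
])

```text
time_s: 8.5
tool_pos: [0.4928, 0.2862, 0.1184]
tool_rot: [[0.998, -0.067, -0.0], [-0.067, -0.998, -0.0], [-0.0, 0.0, -1.0]]
contact_force: [-0.8, -0.5, 3.0]
grip_width: 0.225
```

Emit:
step_arm([
  {"xyz": [0,0,-1],"angular": [0,0,0],"fingers": 10},
  {"xyz": [0,0,-1],"angular": [0,0,0],"fingers": 10},
])

```text
time_s: 8.7
tool_pos: [0.4929, 0.2863, 0.1183]
tool_rot: [[0.998, -0.067, 0.0], [-0.067, -0.998, 0.0], [0.0, -0.0, -1.0]]
contact_force: [-3.4, -2.7, 13.9]
grip_width: 0.223
```

Emit:
step_arm([
  {"xyz": [0,0,0],"angular": [0,0,0],"fingers": 48},
  {"xyz": [0,0,0],"angular": [0,0,0],"fingers": 48},
  {"xyz": [0,0,15],"angular": [0,0,0],"fingers": 48},
  {"xyz": [0,0,50],"angular": [0,0,0],"fingers": 48},
  {"xyz": [5,-20,75],"angular": [0,0,0],"fingers": 48},
])

```text
time_s: 9.2
tool_pos: [0.4977, 0.2676, 0.1948]
tool_rot: [[0.998, -0.065, 0.001], [-0.065, -0.998, 0.001], [0.001, -0.001, -1.0]]
contact_force: [0.3, 0.8, -0.4]
grip_width: 0.561
```

Emit:
step_arm([
  {"xyz": [12,-45,0],"angular": [0,0,0.14],"fingers": 48},
  {"xyz": [24,-90,0],"angular": [0,0,0.28],"fingers": 48},
  {"xyz": [36,-135,0],"angular": [0,0,0.42],"fingers": 48},
  {"xyz": [48,-180,0],"angular": [0,0,0.56],"fingers": 48},
  {"xyz": [60,-225,0],"angular": [0,0,0.63],"fingers": 48},
])

```text
time_s: 9.7
tool_pos: [0.5579, 0.041, 0.1949]
tool_rot: [[0.842, 0.54, 0.001], [0.54, -0.842, 0.001], [0.001, -0.001, -1.0]]
contact_force: [0.9, -0.2, 0.3]
grip_width: 0.561
```

Emit:
step_arm([
  {"xyz": [12,-45,0],"angular": [0,0,0],"fingers": 48},
  {"xyz": [20,-75,0],"angular": [0,0,0],"fingers": 48},
  {"xyz": [20,-75,0],"angular": [0,0,0],"fingers": 48},
])

```text
time_s: 10.0
tool_pos: [0.5786, -0.0376, 0.1946]
tool_rot: [[0.844, 0.537, 0.001], [0.537, -0.844, 0.001], [0.001, -0.0, -1.0]]
contact_force: [-0.6, 1.1, -0.8]
grip_width: 0.561
```

```bash
cat > m.py <<'E'
from h import *
knob(.113,'w6.png',.2)
s=arm.observe(); print(s["tool_rot"][:,2])
p,d,c,R,t=grab("wrist"); P=cloud(d,c,R,t); hsv=cv2.cvtColor(p,cv2.COLOR_BGR2HSV).astype(int); x,y,z=P[...,0],P[...,1],P[...,2]
m=((hsv[...,1]<90)&(hsv[...,2]>100)&(abs(z-.025)<.021)&(x>.55)&(x<.68)&(y>-.1)&(y<0)).astype(np.uint8)
Q=P[m>0]; r=cv2.minAreaRect((Q[:,:2]*1000).astype(np.float32)); print("pw",len(Q),r,Q[:,2].max(),Q[Q[:,2]>.038].mean(0))
for a,b,n in(((619,30),55,"round"),((533,-40),60,"hex")):
    m=(abs(z-.004)<.006)&(np.hypot(x*1000-a[0],y*1000-a[1])<b)&(hsv[...,2]>90)&(hsv[...,1]>60)
    if m.sum()>50: Q=(P[m][:,:2]*1000).astype(np.float32); print(n,m.sum(),cv2.minEnclosingCircle(Q),cv2.minAreaRect(Q)[:2])
E
python3 m.py
```

```text
tcp [578.5688 -37.6098 194.6001] yaw 32.463376309764755 knob ((606.55908203125, -125.35214233398438), (19.757369995117188, 39.92382049560547), 34.0748176574707) 982 t 10.0 0.011 0.5611122514011623
[ 0.0004  0.0014 -1.    ]
pw 2740 ((600.8027954101562, -62.79168701171875), (92.48950958251953, 82.2406997680664), 16.572772979736328) 0.045795962464449 [ 0.6143 -0.0474  0.0402]
round 6967 ((618.9251708984375, 29.571216583251953), 54.499698638916016) ((621.8219604492188, 31.88033103942871), (95.99710845947266, 101.84211730957031))
hex 6176 ((540.727783203125, -40.81889724731445), 54.18879699707031) ((541.3803100585938, -39.930328369140625), (97.45427703857422, 97.9595947265625))
```

View pics/w6.png

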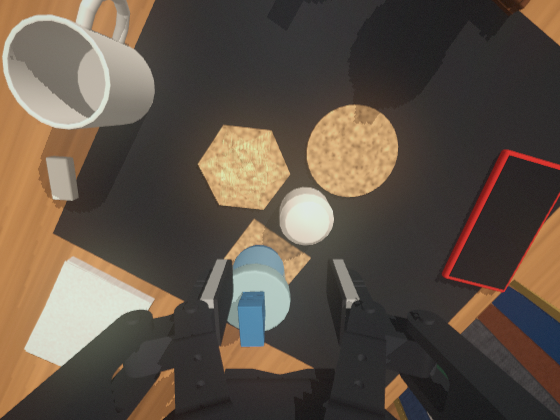

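Hexagonal coaster (244,167), round (352,150), paperweight (306,216), small knob (252,318), paper (90,310).

Emit:
step_arm([
  {"xyz": [12,-45,0],"angular": [0,0,0.015],"fingers": 48},
  {"xyz": [28,-90,-5],"angular": [0,0,0.015],"fingers": 48},
  {"xyz": [28,-90,-40],"angular": [0,0,0.015],"fingers": 48},
  {"xyz": [28,-90,-80],"angular": [0,0,0.015],"fingers": 48},
  {"xyz": [28,-90,-97],"angular": [0,0,0.015],"fingers": 48},
])

```text
time_s: 10.6
tool_pos: [0.6044, -0.1229, 0.0942]
tool_rot: [[0.834, 0.552, -0.004], [0.552, -0.834, 0.003], [-0.001, -0.004, -1.0]]
contact_force: [-0.2, 0.9, -0.3]
grip_width: 0.563
```

Emit:
step_arm([
  {"xyz": [0,0,0],"angular": [0,0,0],"fingers": 10},
  {"xyz": [0,0,0],"angular": [0,0,0],"fingers": 10},
  {"xyz": [0,0,0],"angular": [0,0,0],"fingers": 10},
  {"xyz": [0,0,0],"angular": [0,0,0],"fingers": 10},
])

```text
time_s: 11.0
tool_pos: [0.6051, -0.1227, 0.0955]
tool_rot: [[0.833, 0.553, -0.002], [0.553, -0.833, 0.002], [-0.0, -0.003, -1.0]]
contact_force: [0.5, -0.5, -1.6]
grip_width: 0.226
```

```bash
python3 -c "
from h import *
knob(.113,'w7.png',.1)
print(arm.observe()['contact_force'],arm.observe()['tool_rot'][:,2])"
```

```text
tcp [ 605.1016 -122.7153   95.489 ] yaw 33.55494119222342 knob ((607.7640380859375, -126.75511932373047), (19.678131103515625, 40.45552062988281), 33.36970520019531) 3629 t 11.0 0.011 0.2255966615240649
[ 0.0012  0.5102 -1.8872] [-0.0019  0.0024 -1.    ]
```

Emit:
step_arm([
  {"xyz": [0,0,0],"angular": [0,0,0],"fingers": 40},
  {"xyz": [0,0,0],"angular": [0,0,0],"fingers": 40},
  {"xyz": [2,-4,0],"angular": [0,0,0],"fingers": 40},
  {"xyz": [2.5,-4.5,0],"angular": [0,0,0],"fingers": 40},
  {"xyz": [2.5,-4.5,0],"angular": [0,0,0],"fingers": 40},
])

```text
time_s: 11.55
tool_pos: [0.6076, -0.1276, 0.0952]
tool_rot: [[0.834, 0.552, -0.002], [0.552, -0.834, 0.002], [-0.0, -0.003, -1.0]]
contact_force: [0.7, -0.4, -0.1]
grip_width: 0.466
```

Emit:
step_arm([
  {"xyz": [0,0,1],"angular": [0,0,0],"fingers": 10},
  {"xyz": [0,0,1],"angular": [0,0,0],"fingers": 10},
  {"xyz": [0,0,1],"angular": [0,0,0],"fingers": 10},
  {"xyz": [0,0,1],"angular": [0,0,0],"fingers": 10},
])

```text
time_s: 11.95
tool_pos: [0.6078, -0.1276, 0.0965]
tool_rot: [[0.834, 0.552, -0.001], [0.552, -0.834, 0.002], [0.0, -0.003, -1.0]]
contact_force: [0.8, 0.1, 4.1]
grip_width: 0.221
```

```bash
python3 -c "
from h import *
knob(.113,'w7.png',.1)
print(arm.observe()['contact_force'],arm.observe()['tool_rot'][:,2])"
```

```text
tcp [ 607.7637 -127.5696   96.4864] yaw 33.53187538765317 knob ((607.5867919921875, -127.33926391601562), (19.543588638305664, 40.5145263671875), 33.975914001464844) 3602 t 11.95 0.011 0.22110631732518454
[0.5206 0.3741 3.9715] [-0.0014  0.0023 -1.    ]
```

Emit:
step_arm([
  {"xyz": [0,0,10],"angular": [0,0,0],"fingers": 10},
  {"xyz": [0,0,35],"angular": [0,0,0],"fingers": 10},
  {"xyz": [-8,15,58],"angular": [0,0,0],"fingers": 10},
  {"xyz": [-24,45,62],"angular": [0,0,0],"fingers": 10},
  {"xyz": [-42,80,62],"angular": [0,0,0],"fingers": 10},
])

```text
time_s: 12.5
tool_pos: [0.5658, -0.0474, 0.1598]
tool_rot: [[0.834, 0.551, 0.0], [0.551, -0.834, 0.002], [0.001, -0.002, -1.0]]
contact_force: [0.2, 0.5, -2.4]
grip_width: 0.22
```

Emit:
step_arm([
  {"xyz": [-18,35,0],"angular": [0,0,0],"fingers": 10},
  {"xyz": [-36,70,0],"angular": [0,0,0],"fingers": 10},
  {"xyz": [-56,105,0],"angular": [0,0,0],"fingers": 10},
  {"xyz": [-76,140,0],"angular": [0,0,0],"fingers": 10},
  {"xyz": [-95,175,0],"angular": [0,0,0],"fingers": 10},
])

```text
time_s: 13.0
tool_pos: [0.4697, 0.1287, 0.1604]
tool_rot: [[0.834, 0.551, 0.0], [0.551, -0.834, 0.002], [0.001, -0.002, -1.0]]
contact_force: [0.8, -0.3, -1.5]
grip_width: 0.223
```

Emit:
step_arm([
  {"xyz": [-18,35,0],"angular": [0,0,0],"fingers": 10},
  {"xyz": [-36,70,0],"angular": [0,0,0],"fingers": 10},
  {"xyz": [-55,105,0],"angular": [0,0,0],"fingers": 10},
  {"xyz": [-70,130,0],"angular": [0,0,0],"fingers": 10},
  {"xyz": [-75,140,0],"angular": [0,0,0],"fingers": 10},
])

```text
time_s: 13.5
tool_pos: [0.3932, 0.2705, 0.1608]
tool_rot: [[0.833, 0.553, 0.0], [0.553, -0.833, 0.002], [0.001, -0.002, -1.0]]
contact_force: [0.0, -0.5, -2.8]
grip_width: 0.223
```

Emit:
step_arm([
  {"xyz": [-8,17,0],"angular": [0,0,0],"fingers": 10},
  {"xyz": [-10,21,-15],"angular": [0,0,0],"fingers": 10},
  {"xyz": [-10,21,-40],"angular": [0,0,0],"fingers": 10},
  {"xyz": [-10,21,-56],"angular": [0,0,0],"fingers": 10},
  {"xyz": [-10,21,-60],"angular": [0,0,0],"fingers": 10},
])

```text
time_s: 14.0
tool_pos: [0.3826, 0.2906, 0.0996]
tool_rot: [[0.833, 0.553, -0.002], [0.553, -0.833, 0.001], [-0.001, -0.002, -1.0]]
contact_force: [-0.1, 0.4, -0.8]
grip_width: 0.225
```

Emit:
step_arm([
  {"xyz": [0,0,-1],"angular": [0,0,0],"fingers": 10},
  {"xyz": [0,0,-1.5],"angular": [0,0,0],"fingers": 10},
  {"xyz": [0,0,-1.5],"angular": [0,0,0],"fingers": 10},
])

```text
time_s: 14.3
tool_pos: [0.3831, 0.2907, 0.0989]
tool_rot: [[0.833, 0.553, -0.001], [0.553, -0.833, 0.001], [-0.0, -0.002, -1.0]]
contact_force: [0.0, -0.0, -1.7]
grip_width: 0.223
```

Emit:
step_arm([
  {"xyz": [0,0,-1],"angular": [0,0,0],"fingers": 10},
  {"xyz": [0,0,-1],"angular": [0,0,0],"fingers": 10},
])

```text
time_s: 14.5
tool_pos: [0.3835, 0.291, 0.0985]
tool_rot: [[0.834, 0.553, -0.0], [0.553, -0.834, 0.002], [0.001, -0.002, -1.0]]
contact_force: [0.9, -0.0, 3.4]
grip_width: 0.22
```

Emit:
step_arm([
  {"xyz": [0,0,-1],"angular": [0,0,0],"fingers": 10},
  {"xyz": [0,0,-1],"angular": [0,0,0],"fingers": 10},
])

```text
time_s: 14.7
tool_pos: [0.3837, 0.291, 0.0984]
tool_rot: [[0.834, 0.552, 0.001], [0.552, -0.834, 0.002], [0.002, -0.002, -1.0]]
contact_force: [-3.9, -3.6, 15.6]
grip_width: 0.228
```

Emit:
step_arm([
  {"xyz": [0,0,0],"angular": [0,0,0],"fingers": 48},
  {"xyz": [0,0,0],"angular": [0,0,0],"fingers": 48},
  {"xyz": [0,0,15],"angular": [0,0,0],"fingers": 48},
  {"xyz": [0,0,55],"angular": [0,0,0],"fingers": 48},
  {"xyz": [5,-20,85],"angular": [0,0,0],"fingers": 48},
])

```text
time_s: 15.2
tool_pos: [0.3885, 0.272, 0.185]
tool_rot: [[0.832, 0.554, 0.001], [0.554, -0.832, 0.003], [0.003, -0.002, -1.0]]
contact_force: [0.1, 0.3, -0.5]
grip_width: 0.562
```

Emit:
step_arm([
  {"xyz": [20,-35,0],"angular": [0,0,0],"fingers": 85},
  {"xyz": [45,-70,0],"angular": [0,0,0],"fingers": 85},
  {"xyz": [70,-105,0],"angular": [0,0,0],"fingers": 85},
  {"xyz": [95,-140,0],"angular": [0,0,0],"fingers": 85},
  {"xyz": [120,-175,0],"angular": [0,0,0],"fingers": 85},
])

```text
time_s: 15.7
tool_pos: [0.5094, 0.0955, 0.1851]
tool_rot: [[0.832, 0.554, 0.001], [0.554, -0.832, 0.003], [0.003, -0.002, -1.0]]
contact_force: [0.6, 1.4, -1.2]
grip_width: 0.993
```

Emit:
step_arm([
  {"xyz": [25,-35,0],"angular": [0,0,0],"fingers": 85},
  {"xyz": [50,-70,0],"angular": [0,0,0],"fingers": 85},
  {"xyz": [75,-100,0],"angular": [0,0,0],"fingers": 85},
  {"xyz": [90,-115,0],"angular": [0,0,0],"fingers": 85},
  {"xyz": [90,-115,0],"angular": [0,0,0],"fingers": 85},
])

```text
time_s: 16.2
tool_pos: [0.6007, -0.0217, 0.1843]
tool_rot: [[0.834, 0.552, 0.001], [0.552, -0.834, 0.003], [0.003, -0.002, -1.0]]
contact_force: [-0.2, 0.4, 0.6]
grip_width: 0.997
```

```bash
cat > c.py <<'E'
from h import *
s=arm.observe(); print(s["tool_pos"]*1000,s["tool_rot"].ravel(),s["time_s"])
for n in("scene","side","wrist"):
    p,d,c,R,t=grab(n,n+"c.png"); P=cloud(d,c,R,t); x,y,z=P[...,0],P[...,1],P[...,2]; hsv=cv2.cvtColor(p,cv2.COLOR_BGR2HSV).astype(int)
    cork=((hsv[...,2]>100)&(hsv[...,1]>50)&(hsv[...,0]<25)&(abs(z-.003)<.008)&(x>.47)&(x<.70)&(y>-.19)&(y<.10)).astype(np.uint8)
    cork=cv2.morphologyEx(cork,cv2.MORPH_CLOSE,np.ones((5,5)))
    N,L,st,ce=cv2.connectedComponentsWithStats(cork)
    for i in range(1,N):
        if st[i,4]<300: continue
        ct=max(cv2.findContours((L==i).astype(np.uint8),0,1)[0],key=cv2.contourArea)[:,0]
        Q=np.array([ray(u,v,.004,c,R,t)[:2]*1000 for u,v in ct],np.float32); M=cv2.moments(Q.reshape(-1,1,2))
        print(n,"cork",st[i,4],"centroid",M["m10"]/M["m00"],M["m01"]/M["m00"],"circ",cv2.minEnclosingCircle(Q),"rect",cv2.minAreaRect(Q))
    m=((hsv[...,1]<80)&(hsv[...,2]>120)&(z>.02)&(z<.046)&(x>.55)&(x<.68)&(y>-.11)&(y<.01))
    Q=(P[m&(z>.031)][:,:2]*1000).astype(np.float32)
    if len(Q)>20: print(n,"pw",m.sum(),cv2.minEnclosingCircle(Q),np.nanmax(z[m]))
    m=(hsv[...,0]>98)&(hsv[...,0]<115)&(hsv[...,1]>110)&(z>.105)&(z<.16)&(y>.2)&(y<.4)
    N,L,st,ce=cv2.connectedComponentsWithStats(m.astype(np.uint8))
    for i in range(1,N):
        if st[i,4]>30:
            Q=P[L==i]; zt=np.percentile(Q[:,2],95); T=Q[Q[:,2]>zt-.004]; print(n,"knob",zt,cv2.minAreaRect((T[:,:2]*1000).astype(np.float32)))
E
python3 c.py
```

```text
[600.6589 -21.678  184.3278] [ 0.8339  0.552   0.0011  0.552  -0.8339  0.003   0.0026 -0.002  -1.    ] 16.2
scene cork 3474 centroid 590.2690399261322 -45.485919740479254 circ ((616.6146850585938, -47.8265266418457), 127.44283294677734) rect ((576.5182495117188, -41.2127685546875), (249.9429473876953, 168.9015350341797), 83.85108184814453)
scene pw 464 ((615.7911987304688, -50.88259506225586), 26.957626342773438) 0.04501836788019076
scene knob 0.1555949764762246 ((603.0831298828125, 276.2383728027344), (19.304519653320312, 40.13022994995117), 30.354162216186523)
side cork 2600 centroid 587.6411888253328 -49.220483137142224 circ ((614.5390625, -46.52560806274414), 127.51210021972656) rect ((575.5863037109375, -40.16874694824219), (250.2349090576172, 167.94781494140625), 84.07857513427734)
side pw 404 ((614.3009643554688, -49.64042282104492), 26.868385314941406) 0.044927376841895406
side knob 0.13653622712667374 ((492.0085144042969, 283.63726806640625), (41.5002555847168, 17.992290496826172), 89.06839752197266)
side knob 0.11682864273808106 ((383.4222106933594, 287.84210205078125), (18
[... 156 characters left out ...]
08594), 49.84552764892578) rect ((620.7586059570312, 35.236812591552734), (94.37843322753906, 93.96112823486328), 33.559539794921875)
wrist cork 5976 centroid 535.6767392061065 -38.731937881843244 circ ((535.603759765625, -38.67433547973633), 48.86922836303711) rect ((535.7321166992188, -38.72869873046875), (85.45174407958984, 96.80915832519531), 56.014915466308594)
wrist cork 4683 centroid 609.767390366676 -123.20962148180632 circ ((610.0333862304688, -122.56877899169922), 56.735870361328125) rect ((609.9360961914062, -120.70077514648438), (88.02134704589844, 81.31663513183594), 86.0395278930664)
wrist pw 2416 ((615.2566528320312, -44.504417419433594), 27.10468292236328) 0.04345246975055267
```

View pics/scenec.png

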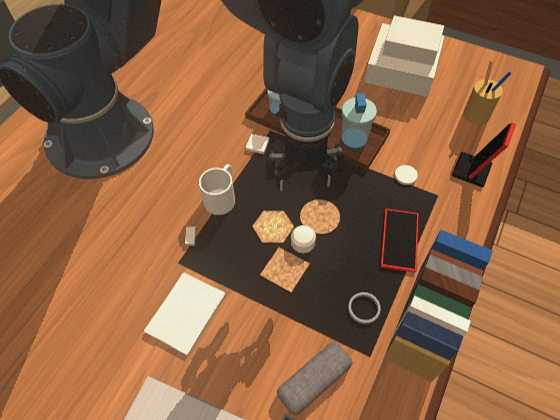

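Scene picture: all three are in the tray, coasters at (273,227), (321,216), (285,270) are bare, paperweight at (303,238).

Emit:
step_arm([
  {"xyz": [13,-26,0],"angular": [0,0,0],"fingers": 85},
  {"xyz": [13,-26,-35],"angular": [0,0,0],"fingers": 85},
  {"xyz": [13,-26,-75],"angular": [0,0,0],"fingers": 85},
  {"xyz": [13,-26,-105],"angular": [0,0,0],"fingers": 85},
  {"xyz": [13,-26,-110],"angular": [0,0,0],"fingers": 85},
])

```text
time_s: 16.85
tool_pos: [0.6093, -0.044, 0.0719]
tool_rot: [[0.832, 0.555, -0.004], [0.555, -0.832, 0.004], [-0.001, -0.006, -1.0]]
contact_force: [-0.6, 0.3, 0.0]
grip_width: 0.995
```

```bash
python3 -c "
from h import *
s=arm.observe(); print(s['tool_pos']*1000,s['tool_rot'].ravel(),s['time_s'])
p,d,c,R,t=grab('wrist','w8.png')"
```

```text
[609.3389 -43.9579  71.8651] [ 0.8317  0.5552 -0.0043  0.5552 -0.8317  0.004  -0.0014 -0.0057 -1.    ] 16.85
```

View pics/w8.png

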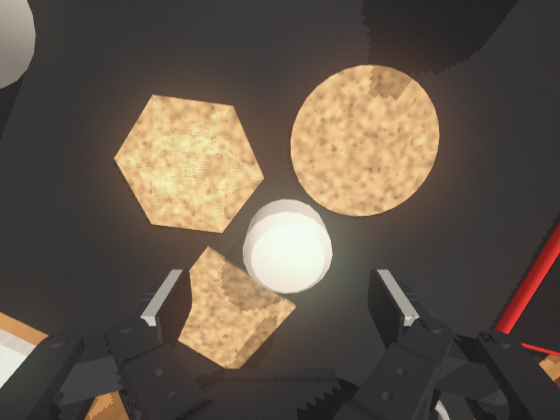

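Emit:
step_arm([
  {"xyz": [5.5,-3.5,-8],"angular": [-0.004,-0.004,0],"fingers": 85},
  {"xyz": [5.5,-3.5,-25],"angular": [-0.004,-0.004,0],"fingers": 85},
  {"xyz": [5.5,-3.5,-45],"angular": [-0.004,-0.004,0],"fingers": 85},
  {"xyz": [5.5,-3.5,-54],"angular": [-0.004,-0.004,0],"fingers": 85},
  {"xyz": [5.5,-3.5,-55],"angular": [-0.004,-0.004,0],"fingers": 85},
])

```text
time_s: 17.4
tool_pos: [0.6158, -0.0476, 0.0183]
tool_rot: [[0.832, 0.555, 0.001], [0.555, -0.832, -0.0], [0.001, 0.001, -1.0]]
contact_force: [-0.0, 0.2, 0.4]
grip_width: 0.991
```

Emit:
step_arm([
  {"xyz": [0,0,0],"angular": [0,0,0],"fingers": 45},
  {"xyz": [0,0,0],"angular": [0,0,0],"fingers": 45},
  {"xyz": [0,0,0],"angular": [0,0,0],"fingers": 45},
  {"xyz": [0,0,0],"angular": [0,0,0],"fingers": 45},
])

```text
time_s: 17.8
tool_pos: [0.6167, -0.0476, 0.0199]
tool_rot: [[0.832, 0.555, 0.003], [0.555, -0.832, -0.0], [0.003, 0.002, -1.0]]
contact_force: [-2.4, 1.0, 9.4]
grip_width: 0.634
```

```bash
cat > paper.py <<'E'
from h import *
import sys
s=arm.observe(); print(s["tool_pos"]*1000,s["tool_rot"].ravel(),s["grip_width"],s["contact_force"],s["time_s"])
for n in("scene","side","wrist"):
    p,d,c,R,t=grab(n,n+sys.argv[1]); P=cloud(d,c,R,t); x,y,z=P[...,0],P[...,1],P[...,2]; hsv=cv2.cvtColor(p,cv2.COLOR_BGR2HSV).astype(int)
    m=((hsv[...,1]<80)&(hsv[...,2]>120)&(z>.004)&(z<.014)&(x>.38)&(x<.56)&(y>-.42)&(y<-.2)).astype(np.uint8)
    N,L,st,ce=cv2.connectedComponentsWithStats(m)
    if N>1:
        i=1+st[1:,4].argmax(); Q=(P[L==i][:,:2]*1000).astype(np.float32); print(n,"paper",st[i,4],cv2.minAreaRect(Q))
    a,b=s["tool_pos"][:2]
    m=(hsv[...,1]<80)&(hsv[...,2]>140)&(np.hypot(x-a,y-b)<.045)&(z>s["tool_pos"][2]-.06)&(z>.02)&(z<s["tool_pos"][2]+.05)
    if m.sum()>20: T=P[m]; zt=np.percentile(T[:,2],98); T=T[T[:,2]>zt-.011]; print(n,"pw",len(T),zt,cv2.minEnclosingCircle((T[:,:2]*1000).astype(np.float32)))
E
python3 paper.py p1.png
```

```text
[616.7335 -47.5675  19.909 ] [ 0.8317  0.5552  0.0034  0.5552 -0.8317 -0.0003  0.0027  0.0022 -1.    ] 0.634346046132332 [-2.43    1.0095  9.4259] 17.8
scene paper 3426 ((471.171630859375, -312.61883544921875), (150.78665161132812, 108.0997314453125), 89.67048645019531)
scene pw 291 0.042676618555089176 ((616.7276611328125, -50.22719192504883), 25.723852157592773)
side paper 3912 ((470.1768493652344, -310.3641052246094), (153.12820434570312, 105.98619842529297), 89.828857421875)
side pw 207 0.043882250173878735 ((612.18701171875, -52.71818923950195), 28.21147346496582)
wrist pw 8636 0.045813516769847795 ((610.5826416015625, -38.29965591430664), 33.568763732910156)
```

View pics/wristp1.png

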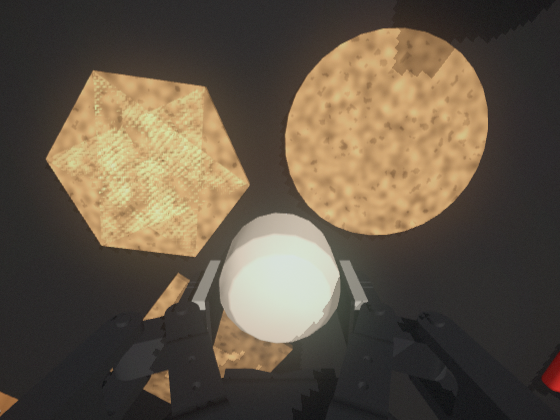

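Paperweight is centred between the pads at (280,285). Within each camera, paper minus paperweight is (-145,-262) mm.

Emit:
step_arm([
  {"xyz": [0,0,5],"angular": [0,0,0],"fingers": 45},
  {"xyz": [0,0,30],"angular": [0,0,0],"fingers": 45},
  {"xyz": [-8,-15,50],"angular": [0,0,0],"fingers": 45},
  {"xyz": [-25,-45,55],"angular": [0,0,0],"fingers": 45},
  {"xyz": [-42,-78,55],"angular": [0,0,0],"fingers": 45},
])

```text
time_s: 18.45
tool_pos: [0.5753, -0.126, 0.0768]
tool_rot: [[0.831, 0.557, 0.006], [0.557, -0.831, -0.001], [0.005, 0.004, -1.0]]
contact_force: [0.8, -1.1, -4.2]
grip_width: 0.632
```

Emit:
step_arm([
  {"xyz": [-20,-35,0],"angular": [0,0,0],"fingers": 45},
  {"xyz": [-40,-70,0],"angular": [0,0,0],"fingers": 45},
  {"xyz": [-60,-105,0],"angular": [0,0,0],"fingers": 45},
  {"xyz": [-80,-140,0],"angular": [0,0,0],"fingers": 45},
  {"xyz": [-95,-170,0],"angular": [0,0,0],"fingers": 45},
])

```text
time_s: 18.95
tool_pos: [0.4791, -0.2978, 0.0776]
tool_rot: [[0.831, 0.556, 0.007], [0.556, -0.831, -0.001], [0.005, 0.005, -1.0]]
contact_force: [1.0, 0.6, -2.7]
grip_width: 0.625
```

Emit:
step_arm([
  {"xyz": [-7.5,-12,-5],"angular": [0.001,0.005,0],"fingers": 45},
  {"xyz": [-7.5,-12,-25],"angular": [0.001,0.005,0],"fingers": 45},
  {"xyz": [-7.5,-12,-40],"angular": [0.001,0.005,0],"fingers": 45},
  {"xyz": [-7.5,-12,-45],"angular": [0.001,0.005,0],"fingers": 45},
  {"xyz": [-7.5,-12,-45],"angular": [0.001,0.005,0],"fingers": 45},
])

```text
time_s: 19.45
tool_pos: [0.4716, -0.3092, 0.0324]
tool_rot: [[0.831, 0.556, 0.001], [0.556, -0.831, 0.0], [0.001, 0.0, -1.0]]
contact_force: [0.2, -0.2, -2.0]
grip_width: 0.631
```

```bash
python3 paper.py p2.png
```

```text
[ 471.5514 -309.2402   32.3817] [ 0.8309  0.5564  0.0008  0.5564 -0.8309  0.0002  0.0007  0.0003 -1.    ] 0.6309845118593063 [ 0.2402 -0.162  -2.0061] 19.45
scene paper 1881 ((471.230224609375, -313.13323974609375), (150.43319702148438, 106.80082702636719), 89.66595458984375)
scene pw 294 0.05526985499404162 ((473.0502014160156, -312.5477294921875), 42.10588455200195)
side paper 2366 ((470.5723876953125, -310.80902099609375), (151.0938720703125, 105.9853515625), 89.49413299560547)
side pw 423 0.056738694705105744 ((481.2476806640625, -317.3868408203125), 34.178245544433594)
wrist paper 26513 ((471.1029357910156, -309.3748779296875), (149.07479858398438, 107.0051498413086), 89.97603607177734)
wrist pw 9347 0.0554815661101621 ((466.31524658203125, -302.45751953125), 31.47867774963379)
```

View pics/wristp2.png

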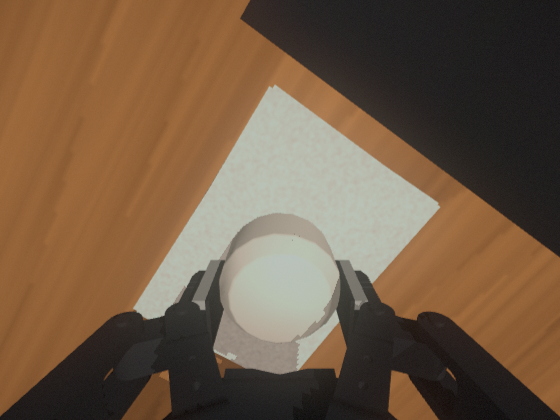

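Paperweight hangs at (280,280) over the middle of the paper (corners (273,87), (438,206)). Lower gently.

Emit:
step_arm([
  {"xyz": [0,0,-1],"angular": [0,0,0],"fingers": 45},
  {"xyz": [0,0,-2],"angular": [0,0,0],"fingers": 45},
  {"xyz": [0,0,-2],"angular": [0,0,0],"fingers": 45},
])

```text
time_s: 19.9
tool_pos: [0.4724, -0.3098, 0.0316]
tool_rot: [[0.831, 0.556, 0.003], [0.556, -0.831, -0.001], [0.002, 0.003, -1.0]]
contact_force: [-0.2, 0.4, -2.7]
grip_width: 0.633
```

Emit:
step_arm([
  {"xyz": [0,0,-1],"angular": [0,0,0],"fingers": 45},
  {"xyz": [0,0,-1],"angular": [0,0,0],"fingers": 45},
])

```text
time_s: 20.1
tool_pos: [0.4723, -0.3098, 0.0306]
tool_rot: [[0.831, 0.556, 0.003], [0.556, -0.831, -0.001], [0.002, 0.002, -1.0]]
contact_force: [0.2, -0.2, -2.4]
grip_width: 0.636
```

Emit:
step_arm([
  {"xyz": [0,0,-1],"angular": [0,0,0],"fingers": 45},
  {"xyz": [0,0,-1],"angular": [0,0,0],"fingers": 45},
])

```text
time_s: 20.3
tool_pos: [0.4724, -0.3098, 0.03]
tool_rot: [[0.831, 0.556, 0.003], [0.556, -0.831, -0.001], [0.002, 0.003, -1.0]]
contact_force: [-2.7, 1.6, 5.4]
grip_width: 0.628
```

Emit:
step_arm([
  {"xyz": [0,0,0],"angular": [0,0,0],"fingers": 85},
  {"xyz": [0,0,0],"angular": [0,0,0],"fingers": 85},
  {"xyz": [0,0,0],"angular": [0,0,0],"fingers": 85},
  {"xyz": [0,0,20],"angular": [0,0,0],"fingers": 85},
  {"xyz": [0,0,60],"angular": [0,0,0],"fingers": 85},
])

```text
time_s: 20.8
tool_pos: [0.4707, -0.3087, 0.0882]
tool_rot: [[0.831, 0.556, -0.001], [0.556, -0.831, 0.001], [-0.0, -0.002, -1.0]]
contact_force: [0.9, -0.5, 0.4]
grip_width: 0.999
```

Emit:
step_arm([
  {"xyz": [0,0,45],"angular": [0,0,0],"fingers": 48},
  {"xyz": [0,0,90],"angular": [0,0,0],"fingers": 48},
  {"xyz": [0,20,110],"angular": [0,0,0],"fingers": 48},
  {"xyz": [0,60,115],"angular": [0,0,0],"fingers": 48},
  {"xyz": [0,100,115],"angular": [0,0,0],"fingers": 48},
])

```text
time_s: 21.3
tool_pos: [0.4711, -0.2083, 0.2043]
tool_rot: [[0.832, 0.555, 0.001], [0.555, -0.832, 0.001], [0.001, -0.0, -1.0]]
contact_force: [1.0, 0.4, -0.3]
grip_width: 0.563
```

```bash
cat > chk.py <<'E'
from h import *
import sys
s=arm.observe(); print(s["tool_pos"]*1000,s["tool_rot"].ravel(),s["time_s"])
for n in("scene","side","wrist"):
    p,d,c,R,t=grab(n,n+sys.argv[1]); P=cloud(d,c,R,t); x,y,z=P[...,0],P[...,1],P[...,2]; hsv=cv2.cvtColor(p,cv2.COLOR_BGR2HSV).astype(int)
    m=(hsv[...,1]<80)&(hsv[...,2]>110)&(z>.041)&(z<.056)&(np.hypot(x-.471,y+.311)<.05)
    if m.sum()>20: T=(P[m][:,:2]*1000).astype(np.float32); print(n,"pw",m.sum(),np.nanmax(z[m]),cv2.minEnclosingCircle(T))
    m=(hsv[...,1]<80)&(hsv[...,2]>110)&(z>.08)&(z<.09)&(np.hypot(x-.388,y+.037)<.06)
    if m.sum()>20: print(n,"mug",cv2.minAreaRect((P[m][:,:2]*1000).astype(np.float32)))
E
python3 chk.py k1.png
```

```text
[ 471.1051 -208.2545  204.2687] [ 0.8317  0.5552  0.0007  0.5552 -0.8317  0.0007  0.001  -0.0002 -1.    ] 21.3
scene pw 478 0.05394787885703356 ((471.8294982910156, -312.1845397949219), 27.41937828063965)
scene mug ((395.10577392578125, -20.684906005859375), (32.886146545410156, 71.81401062011719), 72.36299896240234)
side pw 560 0.054520122048455466 ((470.3748779296875, -311.2308044433594), 27.712209701538086)
side mug ((386.70379638671875, -36.858280181884766), (71.39579010009766, 77.5777587890625), 7.457127571105957)
wrist pw 898 0.05308010371066518 ((470.9050598144531, -306.1058349609375), 27.085514068603516)
wrist mug ((407.9126281738281, -64.91619110107422), (34.930973052978516, 4.76560115814209), 33.465999603271484)
```

View pics/sidek1.png

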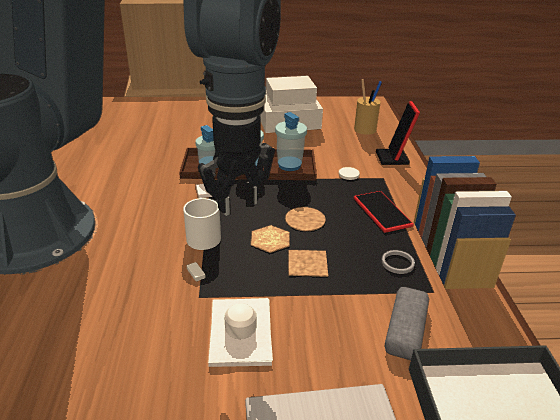

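Paperweight stands centred on the paper at (240,320), less than 2 mm off; the mug is untouched. Next: the small canister back.

Emit:
step_arm([
  {"xyz": [-8,45,0],"angular": [0,0,0],"fingers": 48},
  {"xyz": [-16,90,0],"angular": [0,0,0],"fingers": 48},
  {"xyz": [-24,135,0],"angular": [0,0,0],"fingers": 48},
  {"xyz": [-32,180,0],"angular": [0,0,0],"fingers": 48},
  {"xyz": [-40,225,0],"angular": [0,0,0],"fingers": 48},
])

```text
time_s: 21.95
tool_pos: [0.4307, 0.0187, 0.2036]
tool_rot: [[0.83, 0.558, -0.0], [0.558, -0.83, 0.001], [0.0, -0.001, -1.0]]
contact_force: [0.3, 0.8, 0.7]
grip_width: 0.565
```

Emit:
step_arm([
  {"xyz": [-8,45,0],"angular": [0,0,0],"fingers": 48},
  {"xyz": [-16,90,0],"angular": [0,0,0],"fingers": 48},
  {"xyz": [-24,135,0],"angular": [0,0,0],"fingers": 48},
  {"xyz": [-32,180,0],"angular": [0,0,0],"fingers": 48},
  {"xyz": [-40,220,0],"angular": [0,0,0],"fingers": 48},
])

```text
time_s: 22.45
tool_pos: [0.3907, 0.2403, 0.2036]
tool_rot: [[0.83, 0.557, 0.0], [0.557, -0.83, 0.001], [0.001, -0.001, -1.0]]
contact_force: [1.3, 0.1, -0.4]
grip_width: 0.564
```

```bash
python3 - <<'E'
from h import *
s=arm.observe(); print(s["tool_pos"]*1000,s["tool_rot"].ravel(),s["time_s"])
for n in("scene","side"):
    p=cv2.imread("pics/%sk1.png"%n); c=arm.camera_info(n); R,t=np.array(c["rotation"]),np.array(c["position"])
    hsv=cv2.cvtColor(p,cv2.COLOR_BGR2HSV).astype(int)
    m=((hsv[...,2]>90)&(hsv[...,1]>50)&(hsv[...,0]<25)).astype(np.uint8)
    for nm,a in(("round",(.62,.03)),("hex",(.533,-.041)),("sq",(.608,-.128))):
        q=R.T@(np.array([*a,.004])-t); u,v=int(c["fx"]*q[0]/q[2]+c["cx"]),int(c["fy"]*q[1]/q[2]+c["cy"])
        N,L=cv2.connectedComponents(cv2.morphologyEx(m,cv2.MORPH_CLOSE,np.ones((3,3))),connectivity=4)
        ct=max(cv2.findContours((L==L[v,u]).astype(np.uint8),0,1)[0],key=cv2.contourArea)[:,0]
        Q=np.array([ray(x,y,.004,c,R,t)[:2]*1000 for x,y in ct],np.float32); M=cv2.moments(Q.reshape(-1,1,2))
        print(n,nm,M["m10"]/M["m00"],M["m01"]/M["m00"],cv2.minAreaRect(Q))
E
python3 -c "
from h import *
knob(.115,'w9.png',.09)"
```

```text
[390.6742 240.3373 203.6121] [ 0.8302  0.5574  0.0001  0.5574 -0.8302  0.0012  0.0008 -0.001  -1.    ] 22.45
scene round 620.8152376305916 31.23529154701664 ((620.6973876953125, 31.748638153076172), (91.91065216064453, 94.32891082763672), 26.13177490234375)
scene hex 535.5134518742339 -42.65452591998709 ((534.9611206054688, -42.719032287597656), (95.21661376953125, 86.359375), 27.044498443603516)
scene sq 609.8973271565455 -128.2686887994057 ((609.9446411132812, -128.23851013183594), (82.85676574707031, 82.31403350830078), 86.15216827392578)
side round 620.015962280397 33.32322609816851 ((620.348388671875, 33.22944641113281), (93.6161880493164, 94.41181945800781), 88.48265838623047)
side hex 534.9169110068435 -40.810845289830326 ((535.625732421875, -41.21949005126953), (98.35484313964844, 85.62608337402344), 89.1694107055664)
side sq 608.9843682200506 -126.32663665447079 ((609.1552734375, -126.21096801757812), (84.4803695678711, 81.0201416015625), 85.88931274414062)
tcp [390.6742 240.3373 203.6121] yaw 33.87683239288358 knob ((383.7351379394531, 291.2079772949219), (19.223876953125, 38.6308708190918), 33.53574752807617) 1473 t 22.45 0.011 0.5640256319314171
```

Emit:
step_arm([
  {"xyz": [-4,30,0],"angular": [0,0,-0.005],"fingers": 48},
  {"xyz": [-7,51,0],"angular": [0,0,-0.005],"fingers": 48},
  {"xyz": [-7,51,-25],"angular": [0,0,-0.005],"fingers": 48},
  {"xyz": [-7,51,-60],"angular": [0,0,-0.005],"fingers": 48},
  {"xyz": [-7,51,-75],"angular": [0,0,-0.005],"fingers": 48},
])

```text
time_s: 23.0
tool_pos: [0.3825, 0.2946, 0.1258]
tool_rot: [[0.832, 0.555, -0.003], [0.555, -0.832, 0.001], [-0.001, -0.002, -1.0]]
contact_force: [-0.4, -0.3, 0.4]
grip_width: 0.565
```

Emit:
step_arm([
  {"xyz": [0,0,-15],"angular": [0,0,0],"fingers": 48},
  {"xyz": [0,0,-28],"angular": [0,0,0],"fingers": 48},
  {"xyz": [0,0,-29],"angular": [0,0,0],"fingers": 48},
])

```text
time_s: 23.3
tool_pos: [0.3823, 0.2936, 0.0953]
tool_rot: [[0.832, 0.554, -0.005], [0.554, -0.832, -0.0], [-0.004, -0.002, -1.0]]
contact_force: [-0.2, -0.9, 0.6]
grip_width: 0.558
```

Adjust back to the exact release pose (383.7, 291, 98.4) and grip.

Emit:
step_arm([
  {"xyz": [1.3,-2.6,3],"angular": [0.001,-0.005,0],"fingers": 48},
  {"xyz": [1.3,-2.6,3],"angular": [0.001,-0.005,0],"fingers": 48},
  {"xyz": [1.3,-2.6,3],"angular": [0.001,-0.005,0],"fingers": 20},
  {"xyz": [1.3,-2.6,3],"angular": [0.001,-0.005,0],"fingers": 10},
  {"xyz": [1.3,-2.6,3],"angular": [0.001,-0.005,0],"fingers": 10},
])

```text
time_s: 23.8
tool_pos: [0.3841, 0.2913, 0.0989]
tool_rot: [[0.832, 0.554, 0.002], [0.554, -0.832, 0.001], [0.002, -0.0, -1.0]]
contact_force: [-0.7, -0.5, 6.1]
grip_width: 0.224
```

Emit:
step_arm([
  {"xyz": [0,0,0],"angular": [0,0,0],"fingers": 10},
  {"xyz": [0,0,0],"angular": [0,0,0],"fingers": 10},
])

```text
time_s: 24.0
tool_pos: [0.3841, 0.2913, 0.099]
tool_rot: [[0.832, 0.554, 0.002], [0.554, -0.832, 0.001], [0.002, -0.0, -1.0]]
contact_force: [-0.0, 1.3, -1.8]
grip_width: 0.225
```

Emit:
step_arm([
  {"xyz": [0,0,10],"angular": [0,0,0],"fingers": 10},
  {"xyz": [0,0,35],"angular": [0,0,0],"fingers": 10},
  {"xyz": [8,-15,50],"angular": [0,0,0],"fingers": 10},
  {"xyz": [24,-45,50],"angular": [0,0,0],"fingers": 10},
  {"xyz": [43,-80,50],"angular": [0,0,0],"fingers": 10},
])

```text
time_s: 24.5
tool_pos: [0.4275, 0.2112, 0.1502]
tool_rot: [[0.831, 0.556, 0.003], [0.556, -0.831, 0.002], [0.004, -0.0, -1.0]]
contact_force: [0.7, -0.3, -1.8]
grip_width: 0.222
```

Emit:
step_arm([
  {"xyz": [19,-35,0],"angular": [0,0,0],"fingers": 10},
  {"xyz": [38,-70,0],"angular": [0,0,0],"fingers": 10},
  {"xyz": [57,-105,0],"angular": [0,0,0],"fingers": 10},
  {"xyz": [76,-140,0],"angular": [0,0,0],"fingers": 10},
  {"xyz": [95,-175,0],"angular": [0,0,0],"fingers": 10},
])

```text
time_s: 25.0
tool_pos: [0.5231, 0.0346, 0.151]
tool_rot: [[0.831, 0.556, 0.003], [0.556, -0.831, 0.002], [0.004, -0.0, -1.0]]
contact_force: [0.9, 0.9, -2.0]
grip_width: 0.222
```

Emit:
step_arm([
  {"xyz": [19,-35,0],"angular": [0,0,0],"fingers": 10},
  {"xyz": [38,-70,0],"angular": [0,0,0],"fingers": 10},
  {"xyz": [57,-105,0],"angular": [0,0,0],"fingers": 10},
  {"xyz": [74,-135,0],"angular": [0,0,0],"fingers": 10},
  {"xyz": [80,-150,0],"angular": [0,0,0],"fingers": 10},
])

```text
time_s: 25.5
tool_pos: [0.6041, -0.1178, 0.1512]
tool_rot: [[0.832, 0.555, 0.004], [0.555, -0.832, 0.002], [0.004, 0.0, -1.0]]
contact_force: [0.0, 0.3, -1.9]
grip_width: 0.223
```

Emit:
step_arm([
  {"xyz": [6.5,-7.5,0],"angular": [-0.002,0.003,0],"fingers": 10},
  {"xyz": [6.5,-7.5,-15],"angular": [-0.002,0.003,0],"fingers": 10},
  {"xyz": [6.5,-7.5,-35],"angular": [-0.002,0.003,0],"fingers": 10},
  {"xyz": [6.5,-7.5,-48],"angular": [-0.002,0.003,0],"fingers": 10},
  {"xyz": [6.5,-7.5,-51],"angular": [-0.002,0.003,0],"fingers": 10},
])

```text
time_s: 26.0
tool_pos: [0.6096, -0.1248, 0.0989]
tool_rot: [[0.832, 0.555, -0.002], [0.555, -0.832, 0.0], [-0.001, -0.001, -1.0]]
contact_force: [-0.1, -1.0, -1.3]
grip_width: 0.227
```

Emit:
step_arm([
  {"xyz": [0,0,-1],"angular": [0,0,0],"fingers": 10},
  {"xyz": [0,0,-2],"angular": [0,0,0],"fingers": 10},
  {"xyz": [0,0,-2],"angular": [0,0,0],"fingers": 10},
])

```text
time_s: 26.3
tool_pos: [0.6099, -0.1248, 0.0976]
tool_rot: [[0.832, 0.555, -0.001], [0.555, -0.832, 0.0], [-0.001, -0.001, -1.0]]
contact_force: [-0.6, -0.2, -1.5]
grip_width: 0.224
```

Emit:
step_arm([
  {"xyz": [0,0,-1],"angular": [0,0,0],"fingers": 10},
  {"xyz": [0,0,-1],"angular": [0,0,0],"fingers": 10},
])

```text
time_s: 26.5
tool_pos: [0.6101, -0.1248, 0.097]
tool_rot: [[0.832, 0.555, -0.0], [0.555, -0.832, 0.0], [-0.0, -0.0, -1.0]]
contact_force: [0.1, 0.2, 0.7]
grip_width: 0.221
```

Emit:
step_arm([
  {"xyz": [0,0,-1],"angular": [0,0,0],"fingers": 10},
  {"xyz": [0,0,-1],"angular": [0,0,0],"fingers": 10},
])

```text
time_s: 26.7
tool_pos: [0.6103, -0.1248, 0.097]
tool_rot: [[0.832, 0.555, 0.001], [0.555, -0.832, -0.0], [0.001, 0.0, -1.0]]
contact_force: [-3.1, 0.3, 10.5]
grip_width: 0.228
```

Emit:
step_arm([
  {"xyz": [0,0,0],"angular": [0,0,0],"fingers": 48},
  {"xyz": [0,0,0],"angular": [0,0,0],"fingers": 48},
  {"xyz": [0,0,15],"angular": [0,0,0],"fingers": 48},
  {"xyz": [0,0,55],"angular": [0,0,0],"fingers": 48},
  {"xyz": [-3,10,95],"angular": [0,0,0],"fingers": 48},
])

```text
time_s: 27.2
tool_pos: [0.6068, -0.1154, 0.1925]
tool_rot: [[0.832, 0.554, -0.001], [0.554, -0.832, -0.0], [-0.001, -0.0, -1.0]]
contact_force: [0.7, 0.1, 0.6]
grip_width: 0.563
```

Emit:
step_arm([
  {"xyz": [-12,40,5],"angular": [0,0,-0.13],"fingers": 48},
  {"xyz": [-24,80,5],"angular": [0,0,-0.26],"fingers": 48},
  {"xyz": [-36,120,5],"angular": [0,0,-0.39],"fingers": 48},
  {"xyz": [-48,160,5],"angular": [0,0,-0.52],"fingers": 48},
  {"xyz": [-60,200,5],"angular": [0,0,-0.65],"fingers": 48},
])

```text
time_s: 27.7
tool_pos: [0.5461, 0.086, 0.1976]
tool_rot: [[0.998, -0.068, -0.0], [-0.068, -0.998, 0.001], [-0.0, -0.001, -1.0]]
contact_force: [0.1, 0.3, 0.1]
grip_width: 0.564
```

Emit:
step_arm([
  {"xyz": [-12,45,0],"angular": [0,0,0],"fingers": 48},
  {"xyz": [-24,90,0],"angular": [0,0,0],"fingers": 48},
  {"xyz": [-36,130,0],"angular": [0,0,0],"fingers": 48},
  {"xyz": [-45,155,0],"angular": [0,0,0],"fingers": 48},
  {"xyz": [-45,160,0],"angular": [0,0,0],"fingers": 48},
])

```text
time_s: 28.2
tool_pos: [0.5001, 0.2486, 0.1976]
tool_rot: [[0.998, -0.065, -0.0], [-0.065, -0.998, 0.001], [-0.0, -0.001, -1.0]]
contact_force: [0.5, -0.1, -0.3]
grip_width: 0.561
```

```bash
python3 -c "
from h import *
knob(.135,'w10.png',.1)
p,d,c,R,t=grab('scene','sc10.png')
P=cloud(d,c,R,t);hsv=cv2.cvtColor(p,cv2.COLOR_BGR2HSV).astype(int)
m=(hsv[...,0]>98)&(hsv[...,0]<115)&(hsv[...,1]>110)&(abs(P[...,2]-.113)<.004)&(P[...,1]<0)
print(m.sum(),cv2.minAreaRect((P[m][:,:2]*1000).astype(np.float32)))"
```

```text
tcp [500.0603 248.6336 197.647 ] yaw -3.718334463804206 knob ((540.9730834960938, 286.25653076171875), (39.122802734375, 114.79973602294922), 86.13211822509766) 1874 t 28.2 0.011 0.5611522427792949
149 ((610.5802001953125, -128.74368286132812), (18.690216064453125, 39.76588439941406), 33.52677917480469)
```

Emit:
step_arm([
  {"xyz": [-7,25,0],"angular": [0,0,0],"fingers": 48},
  {"xyz": [-7,37.5,0],"angular": [0,0,0],"fingers": 48},
  {"xyz": [-7,37.5,-25],"angular": [0,0,0],"fingers": 48},
  {"xyz": [-7,37.5,-60],"angular": [0,0,0],"fingers": 48},
  {"xyz": [-7,37.5,-77],"angular": [0,0,0],"fingers": 48},
])

```text
time_s: 28.8
tool_pos: [0.4938, 0.2827, 0.1181]
tool_rot: [[0.998, -0.067, -0.002], [-0.067, -0.998, -0.001], [-0.002, 0.001, -1.0]]
contact_force: [-0.3, 0.0, 0.2]
grip_width: 0.561
```

Emit:
step_arm([
  {"xyz": [0,0,0],"angular": [0,0,0],"fingers": 48},
  {"xyz": [0,0,0],"angular": [0,0,0],"fingers": 48},
])

```text
time_s: 29.0
tool_pos: [0.4942, 0.2819, 0.1183]
tool_rot: [[0.998, -0.068, -0.002], [-0.068, -0.998, -0.001], [-0.002, 0.002, -1.0]]
contact_force: [0.2, 0.7, 0.5]
grip_width: 0.563
```

Emit:
step_arm([
  {"xyz": [-1.3,4.4,0],"angular": [-0.001,-0.002,0],"fingers": 48},
  {"xyz": [-1.3,4.4,0],"angular": [-0.001,-0.002,0],"fingers": 48},
  {"xyz": [-1.3,4.4,0],"angular": [-0.001,-0.002,0],"fingers": 10},
  {"xyz": [-1.3,4.4,0],"angular": [-0.001,-0.002,0],"fingers": 10},
  {"xyz": [-1.3,4.4,0],"angular": [-0.001,-0.002,0],"fingers": 10},
])

```text
time_s: 29.5
tool_pos: [0.4932, 0.2865, 0.1188]
tool_rot: [[0.998, -0.068, 0.0], [-0.068, -0.998, -0.002], [0.001, 0.002, -1.0]]
contact_force: [0.1, -0.3, 4.8]
grip_width: 0.227
```

Emit:
step_arm([
  {"xyz": [0,0,0],"angular": [0,0,0],"fingers": 10},
  {"xyz": [0,0,0],"angular": [0,0,0],"fingers": 10},
])

```text
time_s: 29.7
tool_pos: [0.4932, 0.2865, 0.1189]
tool_rot: [[0.998, -0.068, 0.0], [-0.068, -0.998, -0.002], [0.001, 0.002, -1.0]]
contact_force: [-0.3, 0.1, 1.8]
grip_width: 0.229
```

Emit:
step_arm([
  {"xyz": [0,0,10],"angular": [0,0,0],"fingers": 10},
  {"xyz": [0,0,35],"angular": [0,0,0],"fingers": 10},
  {"xyz": [2,-15,50],"angular": [0,0,0],"fingers": 10},
  {"xyz": [6,-50,50],"angular": [0,0,0],"fingers": 10},
  {"xyz": [11,-88,50],"angular": [0,0,0],"fingers": 10},
])

```text
time_s: 30.2
tool_pos: [0.5043, 0.1981, 0.1698]
tool_rot: [[0.998, -0.066, 0.001], [-0.066, -0.998, -0.002], [0.001, 0.001, -1.0]]
contact_force: [1.1, -0.1, -2.5]
grip_width: 0.224
```

Emit:
step_arm([
  {"xyz": [5,-40,0],"angular": [0,0,0],"fingers": 10},
  {"xyz": [10,-80,0],"angular": [0,0,0],"fingers": 10},
  {"xyz": [16,-120,0],"angular": [0,0,0],"fingers": 10},
  {"xyz": [22,-160,0],"angular": [0,0,0],"fingers": 10},
  {"xyz": [28,-200,0],"angular": [0,0,0],"fingers": 10},
])

```text
time_s: 30.7
tool_pos: [0.5322, -0.0035, 0.1704]
tool_rot: [[0.998, -0.066, 0.001], [-0.066, -0.998, -0.002], [0.002, 0.001, -1.0]]
contact_force: [1.8, 0.5, -3.4]
grip_width: 0.223
```

Emit:
step_arm([
  {"xyz": [2,-25,0],"angular": [0,0,0],"fingers": 10},
  {"xyz": [3,-35,0],"angular": [0,0,0],"fingers": 10},
  {"xyz": [3,-38,0],"angular": [0,0,0],"fingers": 10},
  {"xyz": [3,-38,0],"angular": [0,0,0],"fingers": 10},
])

```text
time_s: 31.1
tool_pos: [0.5351, -0.041, 0.1705]
tool_rot: [[0.998, -0.066, 0.001], [-0.066, -0.998, -0.001], [0.001, 0.001, -1.0]]
contact_force: [0.0, 0.2, -3.3]
grip_width: 0.225
```

Emit:
step_arm([
  {"xyz": [0.5,0,-10],"angular": [0,0,0],"fingers": 10},
  {"xyz": [0.5,0,-30],"angular": [0,0,0],"fingers": 10},
  {"xyz": [0.5,0,-45],"angular": [0,0,0],"fingers": 10},
  {"xyz": [0.5,0,-50],"angular": [0,0,0],"fingers": 10},
  {"xyz": [0.5,0,-50.5],"angular": [0,0,0],"fingers": 10},
])

```text
time_s: 31.6
tool_pos: [0.5351, -0.0402, 0.1192]
tool_rot: [[0.998, -0.065, -0.0], [-0.065, -0.998, -0.001], [-0.0, 0.001, -1.0]]
contact_force: [0.2, 0.5, -3.3]
grip_width: 0.22
```

Emit:
step_arm([
  {"xyz": [0,0,-1],"angular": [0,0,0],"fingers": 10},
  {"xyz": [0,0,-2],"angular": [0,0,0],"fingers": 10},
  {"xyz": [0,0,-2.5],"angular": [0,0,0],"fingers": 10},
])

```text
time_s: 31.9
tool_pos: [0.5354, -0.0401, 0.1171]
tool_rot: [[0.998, -0.065, 0.001], [-0.065, -0.998, -0.001], [0.001, 0.001, -1.0]]
contact_force: [0.6, -0.3, -3.1]
grip_width: 0.225
```

Emit:
step_arm([
  {"xyz": [0,0,-1],"angular": [0,0,0],"fingers": 10},
  {"xyz": [0,0,-1],"angular": [0,0,0],"fingers": 10},
])

```text
time_s: 32.1
tool_pos: [0.5356, -0.0401, 0.1168]
tool_rot: [[0.998, -0.065, 0.002], [-0.065, -0.998, -0.001], [0.002, 0.001, -1.0]]
contact_force: [-2.4, 1.2, 5.1]
grip_width: 0.228
```

Emit:
step_arm([
  {"xyz": [0,0,0],"angular": [0,0,0],"fingers": 48},
  {"xyz": [0,0,0],"angular": [0,0,0],"fingers": 48},
  {"xyz": [0,0,15],"angular": [0,0,0],"fingers": 48},
  {"xyz": [0,0,55],"angular": [0,0,0],"fingers": 48},
  {"xyz": [3,15,85],"angular": [0,0,0],"fingers": 48},
])

```text
time_s: 32.6
tool_pos: [0.5385, -0.026, 0.2037]
tool_rot: [[0.998, -0.067, 0.002], [-0.067, -0.998, -0.001], [0.002, 0.001, -1.0]]
contact_force: [1.3, 0.5, -0.6]
grip_width: 0.562
```

Emit:
step_arm([
  {"xyz": [8,40,3],"angular": [0,0,0.12],"fingers": 48},
  {"xyz": [16,80,3],"angular": [0,0,0.24],"fingers": 48},
  {"xyz": [24,120,3],"angular": [0,0,0.36],"fingers": 48},
  {"xyz": [32,160,3],"angular": [0,0,0.48],"fingers": 48},
  {"xyz": [40,200,3],"angular": [0,0,0.59],"fingers": 48},
])

```text
time_s: 33.1
tool_pos: [0.5788, 0.1757, 0.2069]
tool_rot: [[0.864, 0.504, 0.003], [0.504, -0.864, 0.0], [0.003, 0.002, -1.0]]
contact_force: [0.1, -1.5, -0.1]
grip_width: 0.565
```

Emit:
step_arm([
  {"xyz": [8,40,0],"angular": [0,0,0],"fingers": 48},
  {"xyz": [16,75,0],"angular": [0,0,0],"fingers": 48},
  {"xyz": [22,95,0],"angular": [0,0,0],"fingers": 48},
  {"xyz": [24,103,0],"angular": [0,0,0],"fingers": 48},
  {"xyz": [24,104,0],"angular": [0,0,0],"fingers": 48},
])

```text
time_s: 33.6
tool_pos: [0.6028, 0.2801, 0.2065]
tool_rot: [[0.863, 0.505, 0.003], [0.505, -0.863, -0.0], [0.002, 0.002, -1.0]]
contact_force: [0.2, -0.4, -0.7]
grip_width: 0.563
```

```bash
python3 -c "
from h import *
knob(.155,'w11.png',.1)"
```

```text
tcp [602.8154 280.1432 206.5365] yaw 30.29856089257654 knob ((602.4553833007812, 282.549072265625), (18.87097930908203, 39.79338073730469), 29.572879791259766) 1677 t 33.6 0.011 0.563083923235213
```

Emit:
step_arm([
  {"xyz": [0,0,-15],"angular": [0,0,0],"fingers": 48},
  {"xyz": [0,0,-40],"angular": [0,0,0],"fingers": 48},
  {"xyz": [0,0,-60],"angular": [0,0,0],"fingers": 48},
  {"xyz": [0,0,-65],"angular": [0,0,0],"fingers": 48},
  {"xyz": [0,0,-66],"angular": [0,0,0],"fingers": 48},
])

```text
time_s: 34.15
tool_pos: [0.6026, 0.2783, 0.1409]
tool_rot: [[0.864, 0.503, 0.002], [0.503, -0.864, -0.001], [0.002, 0.002, -1.0]]
contact_force: [-0.2, 0.3, 0.2]
grip_width: 0.561
```

Emit:
step_arm([
  {"xyz": [0,0,0],"angular": [0,0,0],"fingers": 10},
  {"xyz": [0,0,0],"angular": [0,0,0],"fingers": 10},
  {"xyz": [0,0,0],"angular": [0,0,0],"fingers": 10},
  {"xyz": [0,0,0],"angular": [0,0,0],"fingers": 10},
])

```text
time_s: 34.55
tool_pos: [0.6033, 0.2786, 0.1423]
tool_rot: [[0.864, 0.503, 0.005], [0.503, -0.864, 0.0], [0.004, 0.002, -1.0]]
contact_force: [1.2, -0.6, 6.9]
grip_width: 0.224
```

Emit:
step_arm([
  {"xyz": [0,0,10],"angular": [0,0,0],"fingers": 10},
  {"xyz": [0,0,35],"angular": [0,0,0],"fingers": 10},
  {"xyz": [1,-15,50],"angular": [0,0,0],"fingers": 10},
  {"xyz": [4,-50,50],"angular": [0,0,0],"fingers": 10},
  {"xyz": [7,-88,50],"angular": [0,0,0],"fingers": 10},
])

```text
time_s: 35.05
tool_pos: [0.6105, 0.1898, 0.1932]
tool_rot: [[0.863, 0.504, 0.006], [0.504, -0.864, 0.0], [0.005, 0.002, -1.0]]
contact_force: [0.8, -0.5, -5.6]
grip_width: 0.222
```

Emit:
step_arm([
  {"xyz": [3,-40,0],"angular": [0,0,0],"fingers": 10},
  {"xyz": [6,-80,0],"angular": [0,0,0],"fingers": 10},
  {"xyz": [9,-120,0],"angular": [0,0,0],"fingers": 10},
  {"xyz": [11,-148,0],"angular": [0,0,0],"fingers": 10},
  {"xyz": [11,-156,0],"angular": [0,0,0],"fingers": 10},
])

```text
time_s: 35.55
tool_pos: [0.6214, 0.0302, 0.1938]
tool_rot: [[0.865, 0.502, 0.006], [0.502, -0.865, -0.0], [0.005, 0.003, -1.0]]
contact_force: [-0.4, 1.5, -4.4]
grip_width: 0.22
```

Emit:
step_arm([
  {"xyz": [0.5,1.5,-8],"angular": [0,0.003,0],"fingers": 10},
  {"xyz": [0.5,1.5,-28],"angular": [0,0.003,0],"fingers": 10},
  {"xyz": [0.5,1.5,-44],"angular": [0,0.003,0],"fingers": 10},
  {"xyz": [0.5,1.5,-50],"angular": [0,0.003,0],"fingers": 10},
  {"xyz": [0.5,1.5,-51],"angular": [0,0.003,0],"fingers": 10},
])

```text
time_s: 36.05
tool_pos: [0.6213, 0.0325, 0.1419]
tool_rot: [[0.865, 0.502, 0.001], [0.502, -0.865, -0.0], [0.001, 0.001, -1.0]]
contact_force: [0.5, -0.2, -4.2]
grip_width: 0.218
```

Emit:
step_arm([
  {"xyz": [0,0,-0.5],"angular": [0,0,0],"fingers": 10},
  {"xyz": [0,0,-1.5],"angular": [0,0,0],"fingers": 10},
  {"xyz": [0,0,-2],"angular": [0,0,0],"fingers": 10},
])

```text
time_s: 36.35
tool_pos: [0.6216, 0.0327, 0.1405]
tool_rot: [[0.865, 0.503, 0.002], [0.503, -0.865, -0.0], [0.002, 0.001, -1.0]]
contact_force: [0.0, -1.6, -5.6]
grip_width: 0.224
```

Emit:
step_arm([
  {"xyz": [0,0,-1],"angular": [0,0,0],"fingers": 10},
  {"xyz": [0,0,-1],"angular": [0,0,0],"fingers": 10},
])

```text
time_s: 36.55
tool_pos: [0.6219, 0.0327, 0.1402]
tool_rot: [[0.865, 0.503, 0.003], [0.503, -0.865, -0.0], [0.003, 0.002, -1.0]]
contact_force: [-1.3, -0.3, 4.2]
grip_width: 0.224
```

Contact; release, rise and back off to view.

Emit:
step_arm([
  {"xyz": [0,0,0],"angular": [0,0,0],"fingers": 48},
  {"xyz": [0,0,0],"angular": [0,0,0],"fingers": 48},
  {"xyz": [0,0,15],"angular": [0,0,0],"fingers": 48},
  {"xyz": [0,0,50],"angular": [0,0,0],"fingers": 48},
  {"xyz": [0,20,85],"angular": [0,0,0],"fingers": 48},
])

```text
time_s: 37.05
tool_pos: [0.6216, 0.0512, 0.226]
tool_rot: [[0.866, 0.501, 0.002], [0.501, -0.866, -0.001], [0.002, 0.002, -1.0]]
contact_force: [1.7, 0.8, 0.3]
grip_width: 0.564
```

Emit:
step_arm([
  {"xyz": [-30,35,5],"angular": [0,0,0],"fingers": 48},
  {"xyz": [-60,70,5],"angular": [0,0,0],"fingers": 48},
  {"xyz": [-90,100,5],"angular": [0,0,0],"fingers": 48},
  {"xyz": [-100,120,5],"angular": [0,0,0],"fingers": 48},
  {"xyz": [-100,120,5],"angular": [0,0,0],"fingers": 48},
])

```text
time_s: 37.55
tool_pos: [0.5204, 0.1734, 0.2316]
tool_rot: [[0.864, 0.503, 0.003], [0.503, -0.864, -0.0], [0.002, 0.001, -1.0]]
contact_force: [0.9, -0.4, 0.2]
grip_width: 0.562
```

```bash
python3 chk.py f.png
python3 - <<'E'
from h import *
for n in("scene","side"):
    p,d,c,R,t=grab(n); P=cloud(d,c,R,t); z=P[...,2]; hsv=cv2.cvtColor(p,cv2.COLOR_BGR2HSV).astype(int)
    m=(hsv[...,0]>98)&(hsv[...,0]<115)&(hsv[...,1]>110)&(P[...,1]<.1)&(P[...,1]>-.2)&(P[...,0]<.7)
    for h in(.153,.133,.113):
        q=m&(abs(z-h)<.0035)
        N,L,st,ce=cv2.connectedComponentsWithStats(q.astype(np.uint8)); i=1+st[1:,4].argmax()
        print(n,h,st[i,4],cv2.minAreaRect((P[L==i][:,:2]*1000).astype(np.float32)))
E
```

```text
[520.3686 173.3909 231.5642] [ 0.8642  0.5032  0.0029  0.5032 -0.8642 -0.      0.0025  0.0015 -1.    ] 37.55
scene pw 478 0.054356153407025265 ((471.5871887207031, -311.5611267089844), 26.99658966064453)
scene mug ((388.5065612792969, -40.27336120605469), (74.07621002197266, 75.39410400390625), 73.12618255615234)
side pw 556 0.05459268009296481 ((470.1201477050781, -310.18304443359375), 27.018190383911133)
side mug ((387.4330749511719, -37.038631439208984), (71.91919708251953, 78.27228546142578), 2.0036396980285645)
wrist mug ((387.9934387207031, -34.610557556152344), (75.9874267578125, 75.38343811035156), 41.93247604370117)
scene 0.153 128 ((621.1294555664062, 32.203521728515625), (19.323740005493164, 41.96285629272461), 29.31056785583496)
scene 0.133 130 ((536.60986328125, -41.558467864990234), (39.783626556396484, 19.30585479736328), 84.7132568359375)
scene 0.113 146 ((610.6397094726562, -129.608154296875), (19.21135711669922, 40.203731536865234), 34.13300704956055)
side 0.153 97 ((619.0685424804688, 33.48725128173828), (20.036415100097656, 41.85942077636719), 30.016386032104492)
side 0.133 103 ((536.42333984375, -38.71961212158203), (45.261810302734375, 18.954246520996094), 87.68928527832031)
side 0.113 141 ((609.9662475585938, -128.15342712402344), (21.7635498046875, 40.78496551513672), 33.30305862426758)
```

View pics/scenef.png

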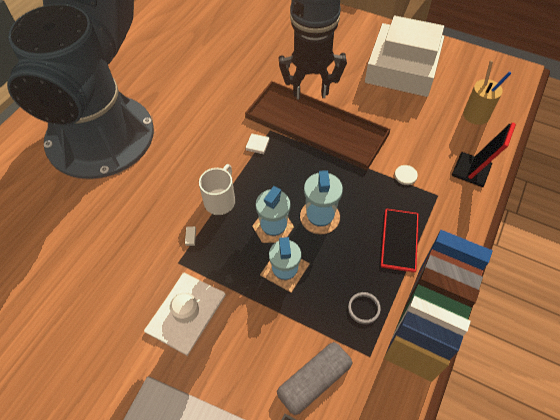

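All canisters stand on their coasters (large (322,200), medium (273,213), small (285,258)), the paperweight is on the paper at (185,303), and the gripper is clear. Each canister is within about 2 mm of its coaster centre in the same camera.

```bash
python3 -c "
from workcell import arm
print(arm.hand_in(), arm.observe()['time_s'])"
```

```text
the job is handed in; nothing more can be done
the job is handed in; nothing more can be done
```

I handed the job in at about 38 s of the 138 s allowed; no verdict was reported. I moved all three canisters into the tray by their knobs, set the paperweight on the paper, then put the small, medium and large canisters back on their own coasters.

- **Canisters:** comparing knob and coaster centres within each fixed camera, all three are about 2 mm or less from their coaster centres. All stand upright in the last picture.
- **Paperweight:** its centre is about 1 mm from the middle of the paper stack.
- **Mug:** it stayed within about 1–3 mm of its starting position, which is within the camera noise.
- **Gentleness:** each piece was lowered until the force reading showed contact, then released. The highest force reading at any set-down was about 16 N.
- **What went wrong or disagreed:**
  - Two early move calls were refused because a field was missing; nothing moved.
  - I gripped the small canister about 5 mm off centre, so I released it and gripped it again before lifting.
  - The cameras disagreed by 2–5 mm in y, so I relied on differences within one camera and on the recorded grasp poses.

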